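Weigh the lidded tin on the spring hand scale and hang it in its stand

TASK

Take the spring hand scale by its black grip out of the wire stand, catch the tin's wire hoop with its hook and raise it gently until the tin hangs about a centimetre clear of the counter, holding it still there for a second. Then hang the scale back in the stand by its T-bar, with the tin still hanging freely from the hook, setting it down softly without dropping or pressing it, and let go. Touch the tin only with the hook, never jerk the load or pull the scale to its stop, and leave everything else on the counter where it is.

Things in the scene. Friction and masses are not known exactly. Their poses are not given: they have to be found in the camera images.
- grip (a point): Centre of the black grip of the spring hand scale, an upright block 24 x 24 x 50 mm at its top. Axes as the scale's.
- tbar (a point): Centre of the scale's T-bar, 37 mm straight below the grip's centre.
- hook (a point): Seat of the sprung 6 mm wire hook (where a hooked wire's centre lies), on the scale's axis, 104.5 mm below the T-bar plus the stretch. The hook lies in the scale's x-z plane: bent 16 mm to -x, a V under the seat (underside 10.5 mm below it), tip at x = +16 mm, its top 7.5 mm above the seat. A wire enters the 29 mm gap from tip to tube as the scale moves to its +x.
- scale: Spring hand scale (180 g), loose, hanging upright in the stand. Origin at the T-bar's centre; z up, y along the T-bar, x the way the hook's open side faces. On one axis: grip centre 37 mm above; T-bar 8 mm round, 80 mm long; white tube 26 mm round to 68 mm below; then the sprung hook: 150 N per m after 0.8 N pre-load (hook weighs 0.3 N), stop at 68 mm stretch.
- tin: Closed steel tin of 0.2 to 0.85 kg (unknown: stretches the scale 10 to 53 mm), loose on the counter, 92 mm round, lid top at 52 mm. Origin at the centre of its underside, z up. Across its top stands a fixed hoop of 6 mm wire in the tin's y-z plane: legs at y = +-30 mm, shoulders at y = +-27 mm 80 mm up, rising straight to a peak in the middle.
- hoop (a point): Peak of the tin's hoop (wire centre), 92 mm above the tin's underside, on the tin's axis; the hook goes under it along the tin's x or -x, and under load slides to this peak by itself.
- stand: Fixed wire stand, origin on the counter below the resting T-bar. Two 8 mm wire arms along x at y = +-28 mm, from a column at x = +100 mm to front ends at x = -20 mm; each dips in a V (32 mm wide) at x = 0 for the T-bar; tops at 269 mm. Base plate x = +70 to +190 mm. The scale, raised 15 to 25 mm, leaves and enters by the open front (-x), its tube between the arms.
- cradle (a point): Centre of the T-bar when it rests in both Vs of the stand, 262 mm above the counter; axes as the stand: the scale hangs with its own axes parallel to these.
- dish: Green glass dish, 100 mm round, 40 mm high, a bystander; origin under its centre.
- spoon_rest: White ceramic spoon rest, 72 mm round with a flat tail 95 mm long towards -x, 15 mm high, a bystander; origin under the round part.
- squeezer: White plastic lemon squeezer, 110 mm round, 58 mm high, a bystander; origin under its centre.
- ladle: Steel ladle lying down, bowl 88 mm round, handle 260 mm towards -x, 35 mm high, a bystander; origin under the bowl.
- mug: Blue ceramic mug, 80 mm round, 90 mm high, a bystander; origin under its centre.
- salt_jar: Glass jar with a wooden cap, 60 mm round, 90 mm high, a bystander; origin under its centre.
Things that resemble listed ones, but are neither listed nor needed, are in the scene too. Leave any pink look-alike of the scale alone.

How it is judged:
By the outcome, as a careful person would: the job done as asked, in the order asked, and still so for the second after the job is handed in, with the robot touching nothing.
It also fails if it takes over 72 s, if anything falls off the work surface, if the arm or the gripper's body presses on something with over 40 N, if the wrist force passes 120 N, or if a joint passes its speed limit or range.

ROBOT

A 6-joint arm with a two-finger parallel gripper is mounted at the origin on the work surface. World frame = base frame: x ahead of the robot, y to its left, z up, the work surface at z = 0. Lengths are in m, angles in rad, forces in N, time in s.
With the tool pointing down it reaches from about 0.35 to 0.775 m from the base axis. Payload 7.3 kg.
Tool frame: the origin (TCP) lies midway between the tips of the shut fingers; the grasp point (between the pads) lies 19 mm behind it (robot.tcp_to_grasp is the distance from the TCP to the grasp point, in m); x points along the fingers, z is the direction in which the jaws open and shut, and the axes are right-handed (so a half turn about x gives the same grasp; the last joint's range is limited). The gripper opens to 92 mm and grips with 3 to 60 N. Pads are 19 mm wide; open, the fingers measure 130 mm over their backs; the gripper's body (75 mm by 190 mm) begins 47 mm behind the grasp point.
Start: joints at [1.043, 0.342, 1.524, -0, 1.275, -0.146], TCP at [0.196, 0.487, 0.227] pointing down, gripper open.
Joint ranges: [-2.53, 2.53], [-0.77, 2.02], [0.04, 2.7], [-1, 4.14], [0.28, 2.66], [-3.11, 3.11]. Speed limits (rad/s): [2.57, 2.57, 3.14, 3.14, 3.14, 3.14].

INTERFACE

Orientations are given as [roll, pitch, yaw] about the fixed x, y, z axes, in that order (R = Rz(yaw) Ry(pitch) Rx(roll)).
In Python, from cell import robot gives the robot as it stands.
- The arm moves only by the tool move_arm, never from a script. Its argument "deltas" is a list of rows, each an object with "dp": the shift along the tool's x, y, z in m, a list of three; "turn": the turn, a rotation vector about the tool's x, y, z in degrees, a list of three. A call has 1 to 10 rows; each row is the pose to reach, as a shift and turn from the pose commanded when the call began, along the tool's axes at that moment; what a row does not reach only later rows make up. A row lasts 1/10 s, in which the tool goes at most 50 mm and 8.59 degrees, less where a joint would pass 70% of its speed; a pose out of reach is approached as far as the arm can. A call with a gripper value outside its range is refused whole. "hand" is the finger opening in m, from 0 to 0.0918, set as the call begins (left out, the last holds). The fingers move at their own pace and stop on an object; "squeeze" is the grip in N (left out, the last holds). Time passes only in rows, so rows that repeat a pose let the fingers close. It gives the time, the measured TCP pose, the force and the opening at its end, in the units of the state.
- robot.observe(): the state, without advancing time (a new reading comes with each control period).
- robot.read_camera(name): name is "scene" or "side" or "wrist"; returns (picture, depth): 384x512x3 uint8, red, green, blue; 384x512 float32, m along the optical axis (not along the pixel's ray), 0 where there is no reading.
- robot.camera_info(name): a dict with "fx", "fy", "cx", "cy" (pixels), "R" (3x3) and "t" (3): a world point X has camera coordinates R X + t. Camera axes: x right, y down, z forward; pixel columns grow to the right and rows downward; lengths in m; the calibration is good to about 2 mm. A picture is of the moment at which its call begins: read the wrist's pose just before it. camera_info takes no time and is no camera call; for the wrist camera it gives the pose at the moment of the call.
- robot.hand_in(): hands the job in, once; it reports no verdict.
The state is a dict: "time": time; "qpos": joint angles; "qvel": joint speeds; "joint_efforts": joint torques, N m; "tool_pos": TCP position; "tool_rot": TCP orientation; "contact_force": force on the tool from outside, world axes, zero at the start; "torque": the same for the moment, N m; "opening": finger opening in m.
Only numpy, scipy, OpenCV 4.12 (cv2) and the standard library are available. Lean on these libraries where they do the work, as an engineer would, in place of code of your own. Each camera call takes 0.05 s, during which the arm holds its last target.

## Working session

There is one attempt and no reset: what is moved stays moved. The work goes in short steps, Python scripts to look and compute and a tool call to move; the robot and the scene stay as the last step left them, time stands still between calls to the robot, and variables do not carry over. Pictures are saved under pics/ and viewed, and the job is handed in when it is done.

Besides the shell and the picture viewer there is one more tool, called after "Request:" as name(argument=value, ...), one argument or row to a line, values as JSON. move_arm: Moves the arm, as the interface text tells. Its arguments: {"type":"object","properties":{"deltas":{"type":"array"},"hand":{"type":"number"},"squeeze":{"type":"number"}},"required":["deltas"]}

```bash
ls; mkdir -p pics
python3 - <<'E'
from cell import robot
import cv2,numpy as np
o=robot.observe();print({k:np.round(v,3) for k,v in o.items()})
for n in ['scene','side','wrist']:
    p,d=robot.read_camera(n); i=robot.camera_info(n)
    cv2.imwrite(f'pics/{n}0.png',p[:,:,::-1]); np.savez(f'{n}0.npz',p=p,d=d,**i)
    print(n,{k:np.round(v,3).tolist() for k,v in i.items()})
E
```

```text
pics
{'time': np.float64(0.0), 'qpos': array([ 1.043,  0.343,  1.525, -0.   ,  1.275, -0.146]), 'qvel': array([ 0.   , -0.001,  0.001, -0.001,  0.001, -0.   ]), 'joint_efforts': array([ -0.   , -43.122, -24.422,   0.072,   0.056,  -0.   ]), 'tool_pos': array([0.195, 0.487, 0.226]), 'tool_rot': array([ 3.007,  1.569, -2.087]), 'contact_force': array([-0.32 ,  0.132, -0.45 ]), 'torque': array([-0.01 ,  0.053,  0.026]), 'opening': np.float64(0.092)}
scene {'fx': 487.65, 'fy': 487.65, 'cx': 261.568, 'cy': 195.78, 'R': [[-0.778, 0.629, 0.002], [0.51, 0.632, -0.583], [-0.368, -0.453, -0.812]], 't': [0.404, -0.122, 2.023]}
side {'fx': 376.943, 'fy': 376.943, 'cx': 255.574, 'cy': 188.394, 'R': [[0.734, -0.679, -0.006], [-0.42, -0.447, -0.79], [0.534, 0.582, -0.613]], 't': [-0.37, 0.339, 1.303]}
wrist {'fx': 328.267, 'fy': 328.267, 'cx': 255.49, 'cy': 191.826, 'R': [[0.373, 0.928, -0.001], [0.896, -0.361, 0.258], [0.239, -0.097, -0.966]], 't': [-0.525, -0.033, 0.39]}
```

View pics/scene0.png

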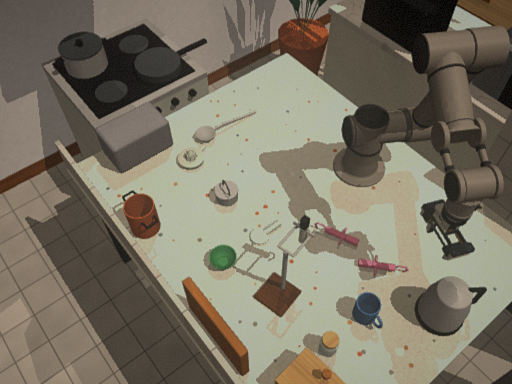

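View pics/side0.png

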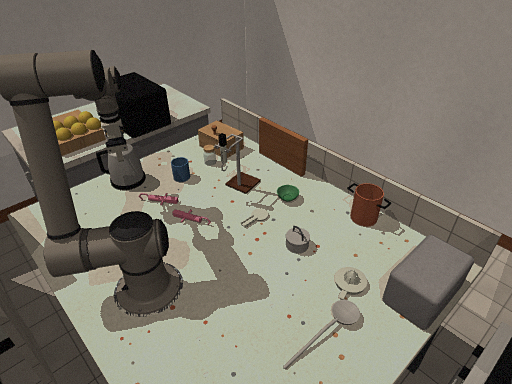

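View pics/wrist0.png

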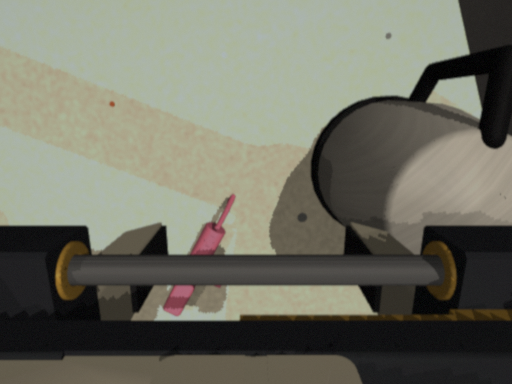

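Run:
```python
import cv2
a=cv2.imread('pics/scene0.png')[165:325,200:400]; b=cv2.imread('pics/side0.png')[120:260,190:330]
cv2.imwrite('pics/c1.png',cv2.resize(a,None,fx=4,fy=3.75 and 4,interpolation=cv2.INTER_CUBIC)[:600,:800])
cv2.imwrite('pics/c2.png',cv2.resize(b,None,fx=4,fy=4,interpolation=cv2.INTER_CUBIC))
```

```text
(no output)
```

View pics/c1.png

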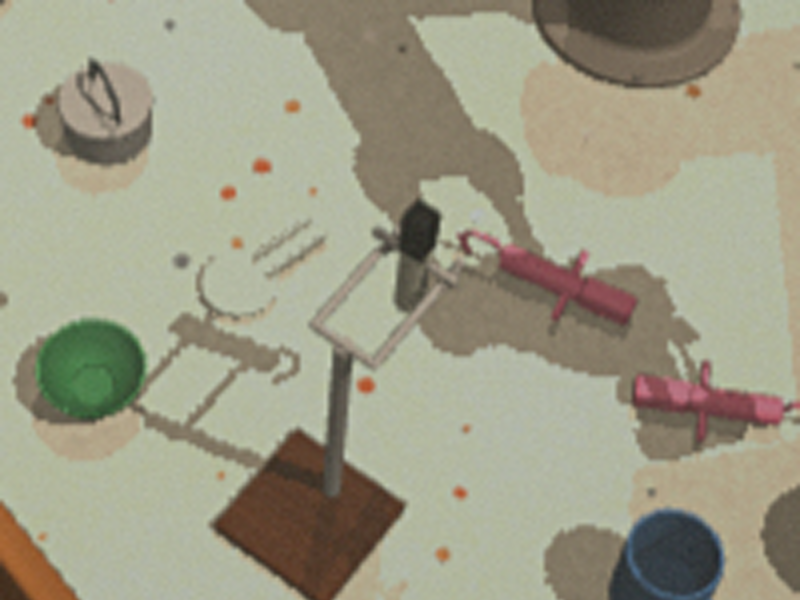

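View pics/c2.png

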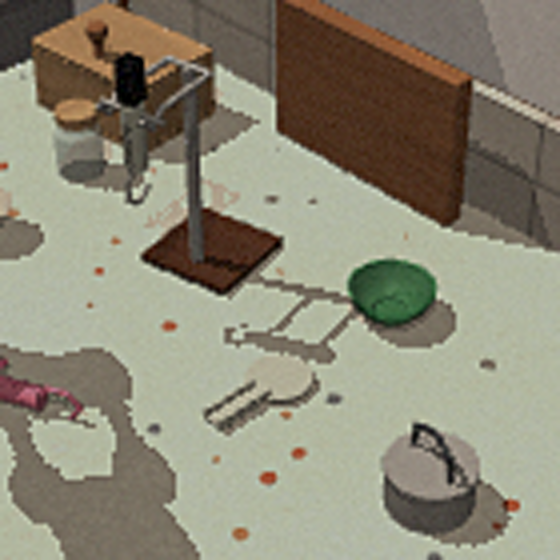

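```bash
cat > h.py <<'E'
import numpy as np,cv2
def load(n): return dict(np.load(n+'.npz'))
def ray(i,u,v):
    d=np.array([(u-i['cx'])/i['fx'],(v-i['cy'])/i['fy'],1.]); return -i['R'].T@i['t'], i['R'].T@d
def onz(i,u,v,z):
    o,d=ray(i,u,v); return o+d*(z-o[2])/d[2]
def tri(obs):
    A=np.zeros((3,3));b=np.zeros(3);R=[]
    for i,u,v in obs:
        o,d=ray(i,u,v); d=d/np.linalg.norm(d);P=np.eye(3)-np.outer(d,d);A+=P;b+=P@o;R.append((P,o))
    X=np.linalg.solve(A,b); return X,[np.linalg.norm(P@(X-o)) for P,o in R]
def pts(i,mask):
    v,u=np.nonzero(mask&(i['d']>0)); z=i['d'][v,u]
    c=np.stack([(u-i['cx'])/i['fx']*z,(v-i['cy'])/i['fy']*z,z],1); return (c-i['t'])@i['R'],u,v
E
python3 - <<'E'
from h import *
np.set_printoptions(precision=4,suppress=True)
S=load('scene0');D=load('side0')
def stats(n,i,box,f):
    m=np.zeros(i['d'].shape,bool);m[box[1]:box[3],box[0]:box[2]]=1
    m&=f(i['p'].astype(int)); P,u,v=pts(i,m); print(n,len(P),'px',u.mean().round(1),v.mean().round(1),'med',np.median(P,0),'min',np.percentile(P,3,0),'max',np.percentile(P,97,0)); return P,u,v
blk=lambda p:p.max(2)<60
a=stats('grip sc',S,(290,205,320,235),blk);b=stats('grip sd',D,(210,128,232,150),blk)
print(tri([(S,a[1].mean(),a[2].mean()),(D,b[1].mean(),b[2].mean())]))
brown=lambda p:(p[...,0]-p[...,2]>25)&(p[...,0]<120)
stats('base sc',S,(250,268,305,320),brown);stats('base sd',D,(220,165,265,200),brown)
for n,i,bx in (('sc',S,(205,170,245,215)),('sd',D,(275,215,320,260))):
    m=np.zeros(i['d'].shape,bool);m[bx[1]:bx[3],bx[0]:bx[2]]=1
    P,u,v=pts(i,m); k=(P[:,2]>.045)&(P[:,2]<.06); print('lid',n,k.sum(),P[k].mean(0),P[k].min(0),P[k].max(0))
    k=P[:,2]>.064; print('hoop',k.sum(),P[k].mean(0),'px',u[k].mean(),v[k].mean());print(np.c_[P[k],u[k],v[k]])
for n,i,bx in (('sc',S,(275,205,325,262)),('sd',D,(200,125,250,170))):
    m=np.zeros(i['d'].shape,bool);m[bx[1]:bx[3],bx[0]:bx[2]]=1
    P,u,v=pts(i,m); k=(P[:,2]>.24)&(P[:,2]<.29); print('arms',n,k.sum());print(np.c_[P[k],u[k],v[k]][::4])
E
```

```text
grip sc 94 px 304.3 222.6 med [0.5128 0.1969 0.3133] min [0.4978 0.1859 0.281 ] max [0.5179 0.2055 0.3267]
grip sd 114 px 221.1 139.2 med [0.4979 0.1879 0.296 ] min [0.488  0.1781 0.0972] max [0.723  0.5385 0.3242]
(array([0.5032, 0.1942, 0.2994]), [np.float64(0.002995650011274869), np.float64(0.002995650011274813)])
base sc 1039 px 277.0 294.6 med [0.637  0.2308 0.0124] min [0.5744 0.1671 0.0048] max [0.69   0.2842 0.0198]
base sd 331 px 243.1 181.8 med [0.627  0.2186 0.0107] min [0.5683 0.1654 0.0056] max [0.687  0.2762 0.0157]
lid sc 322 [ 0.5231 -0.2156  0.0525] [ 0.4766 -0.2627  0.045 ] [ 0.5675 -0.1733  0.0599]
hoop 30 [ 0.523  -0.2131  0.0832] px 225.7 185.7
[[  0.5201  -0.2403   0.0889 222.     180.    ]
 [  0.5159  -0.2399   0.0858 223.     180.    ]
 [  0.5166  -0.2468   0.073  222.     181.    ]
 [  0.5179  -0.2374   0.0837 223.     181.    ]
 [  0.5183  -0.2294   0.0921 224.     181.    ]
 [  0.517   -0.2468   0.067  222.     182.    ]
 [  0.5147  -0.2433   0.0687 223.     182.    ]
 [  0.5225  -0.2235   0.0954 224.     182.    ]
 [  0.5186  -0.2226   0.093  225.     182.
[... 8555 characters left out ...]
  0.2649 229.     147.    ]
 [  0.4954   0.2209   0.2501 217.     148.    ]
 [  0.4961   0.1811   0.2676 223.     148.    ]
 [  0.5161   0.1679   0.2651 229.     148.    ]
 [  0.4935   0.1848   0.2624 222.     149.    ]
 [  0.5043   0.1726   0.2633 226.     149.    ]
 [  0.4909   0.1952   0.254  220.     150.    ]
 [  0.4921   0.1635   0.2679 225.     150.    ]
 [  0.5086   0.1589   0.263  229.     150.    ]
 [  0.4911   0.1892   0.2519 221.     151.    ]
 [  0.4938   0.1661   0.2614 225.     151.    ]
 [  0.5087   0.153    0.2609 230.     151.    ]
 [  0.5007   0.1823   0.2462 224.     152.    ]
 [  0.5064   0.1634   0.2525 228.     152.    ]
 [  0.503    0.1792   0.2418 225.     153.    ]]
```

```bash
cat >> h.py <<'E'
from scipy.spatial.transform import Rotation as Ro
def toolR(o): return Ro.from_euler('xyz',o['tool_rot']).as_matrix()
def plan(o,target,Rt):
    R=toolR(o); dp=R.T@(np.array(target)-o['tool_pos']); rv=np.degrees(Ro.from_matrix(R.T@Rt).as_rotvec()); return dp*1000,rv
def down(jawyaw): # tool x down, z at azimuth deg
    a=np.radians(jawyaw); x=np.array([0,0,-1.]);z=np.array([np.cos(a),np.sin(a),0]);return np.stack([x,np.cross(z,x),z],1)
E
python3 - <<'E'
from h import *
from cell import robot
np.set_printoptions(precision=4,suppress=True)
S=load('scene0');D=load('side0');W=load('wrist0');o=robot.observe()
R=toolR(o);print(R, 'jaw az',np.degrees(np.arctan2(R[1,2],R[0,2])))
c=-W['R'].T@W['t'];print('cam in tool',R.T@(c-o['tool_pos']),'camaxes in tool\n',R.T@W['R'].T)
for n,i in (('sc',S),('sd',D)):
    P,u,v=pts(i,np.ones(i['d'].shape,bool));p=i['p'][v,u].astype(int)
    def rep(nm,k): print(n,nm,k.sum(),'med',np.median(P[k],0),'lo',np.percentile(P[k],2,0),'hi',np.percentile(P[k],98,0))
    ins=(P[:,0]>.1)&(P[:,0]<.8)&(abs(P[:,1])<.6)&(P[:,2]>.005)&(P[:,2]<.2)
    rep('green',ins&(p[:,1]-p[:,0]>25)&(p[:,1]-p[:,2]>20))
    rep('blue',ins&(p[:,2]-p[:,0]>25))
    pk=ins&(p[:,0]-p[:,1]>40)&(p[:,2]-p[:,1]>5)&(P[:,2]<.06)
    lab=P[pk];
    rep('pink y<.3',pk&(P[:,1]<.3));rep('pink y>.3',pk&(P[:,1]>.3))
    rep('spoon',(P[:,0]>.3)&(P[:,0]<.6)&(abs(P[:,1]-.03)<.1)&(P[:,2]>.008)&(P[:,2]<.03))
# arms lines
for n,i in (('sc',S),('sd',D)):
    P,u,v=pts(i,np.ones(i['d'].shape,bool))
    k=(P[:,2]>.262)&(P[:,2]<.276)&(P[:,0]>.52)&(P[:,0]<.59)&(P[:,1]>.15)&(P[:,1]<.26)
    q=P[k]; s=(q[:,1]-.193)-(q[:,0]-.504)*.25
    for sg in (-1,1):
        a=q[(s*sg>.015)]; f=np.polyfit(a[:,0],a[:,1],1); print(n,sg,len(a),'yaw',np.degrees(np.arctan(f[0])),'y at x=.55',np.polyval(f,.55))
E
```

```text
[[-0.0005 -0.928   0.3726]
 [-0.0009  0.3726  0.928 ]
 [-1.      0.0002 -0.0011]] jaw az 68.12370793784184
cam in tool [-0.1586  0.0686  0.0001] camaxes in tool
 [[-0.     -0.2579  0.9662]
 [-0.001  -0.9662 -0.2579]
 [ 1.     -0.0009 -0.0002]]
sc green 475 med [ 0.6957 -0.01    0.0197] lo [ 0.6566 -0.0417  0.006 ] hi [0.745  0.0465 0.0452]
sc blue 124 med [0.4556 0.4864 0.0866] lo [0.4128 0.4249 0.0228] hi [0.4885 0.5297 0.0952]
sc pink y<.3 103 med [0.3013 0.1995 0.0254] lo [0.2675 0.133  0.0153] hi [0.3294 0.2558 0.036 ]
sc pink y>.3 161 med [0.2909 0.3625 0.0255] lo [0.2364 0.3168 0.0151] hi [0.333  0.4242 0.0359]
sc spoon 402 med [0.5136 0.0046 0.0117] lo [ 0.3204 -0.0549  0.0081] hi [0.5793 0.1141 0.0215]
sd green 244 med [0.7187 0.0196 0.0235] lo [ 0.6541 -0.041   0.0061] hi [0.7458 0.05   0.0408]
sd blue 147 med [0.4337 0.4491 0.0685] lo [0.4066 0.4214 0.0094] hi [0.4848 0.5008 0.0918]
sd pink y<.3 182 med [0.2925 0.1949 0.0233] lo [0.2629 0.1081 0.0085] hi [0.3374 0.2511 0.0329]
sd pink y>.3 166 med [0.2807 0.3616 0.0227] lo [0.2225 0.3134 0.0089] hi [0.3243 0.4384 0.0341]
sd spoon 175 med [0.5092 0.0056 0.0109] lo [ 0.3384 -0.0277  0.0083] hi [0.5587 0.1057 0.0244]
sc -1 52 yaw 13.036056771239352 y at x=.55 0.17720956492711396
sc 1 50 yaw 12.72457476818683 y at x=.55 0.2345960966219831
sd -1 27 yaw 11.907701902153624 y at x=.55 0.17667804233465537
sd 1 14 yaw 14.95616765744278 y at x=.55 0.23292023247827234
```

Run:
```python
from h import *
from cell import robot
o=robot.observe();np.set_printoptions(precision=1,suppress=True)
print(plan(o,(.40,.168,.42),down(103.5)))
```

```text
(array([-193.6, -308.6, -220. ]), array([-35.4,  -0.1,  -0. ]))
```

Request:
move_arm(
  deltas=[
    {"dp": [-0.02,-0.02,-0.015],"turn": [-3,0,0]},
    {"dp": [-0.05,-0.05,-0.035],"turn": [-8,0,0]},
    {"dp": [-0.075,-0.085,-0.06],"turn": [-14,0,0]},
    {"dp": [-0.1,-0.12,-0.085],"turn": [-20,0,0]},
    {"dp": [-0.12,-0.155,-0.11],"turn": [-25,0,0]},
    {"dp": [-0.14,-0.19,-0.135],"turn": [-30,0,0]},
    {"dp": [-0.16,-0.225,-0.16],"turn": [-34,0,0]},
    {"dp": [-0.175,-0.26,-0.185],"turn": [-35.4,0,0]},
    {"dp": [-0.19,-0.29,-0.207],"turn": [-35.4,0,0]},
    {"dp": [-0.1936,-0.3086,-0.22],"turn": [-35.4,0,0]},
  ],
)

```text
time: 1.15
tool_pos: [0.4013, 0.1659, 0.4217]
tool_rot: [-1.764, 1.568, 0.041]
contact_force: [0.2, -0.1, 0.4]
opening: 0.0917
```

```bash
cat > snap.py <<'E'
import sys,cv2,numpy as np
from cell import robot
from h import *
np.set_printoptions(precision=4,suppress=True)
o=robot.observe(); print('t',o['time'],'tcp',o['tool_pos'],'F',o['contact_force'],'q',o['qpos'],'open',o['opening'])
for a in sys.argv[2:]:
    i=robot.camera_info(a); p,d=robot.read_camera(a)
    np.savez(f'{a}{sys.argv[1]}.npz',p=p,d=d,tp=o['tool_pos'],tr=o['tool_rot'],**i); cv2.imwrite(f'pics/{a}{sys.argv[1]}.png',p[:,:,::-1])
E
python3 snap.py 1 wrist
```

```text
t 1.15 tcp [0.4013 0.1659 0.4217] F [ 0.2258 -0.0804  0.4328] q [ 0.2155  0.0881  1.3278 -0.0004  1.7233 -1.5892] open 0.09171569440517868
```

View pics/wrist1.png

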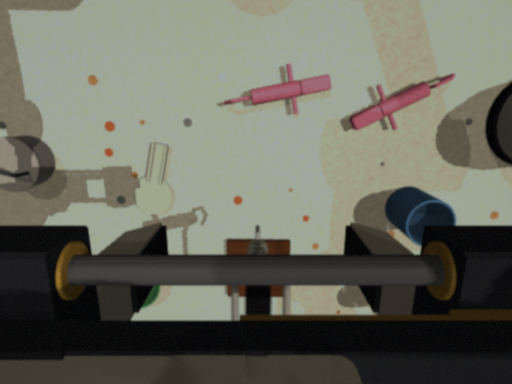

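Run:
```python
from h import *
from cell import robot
o=robot.observe();np.set_printoptions(precision=1,suppress=True)
print(plan(o,(.535,.15,.41),down(103.5)));print(plan(o,(.535,.25,.41),down(103.5)))
```

```text
(array([  11.5, -125.6,  -44.4]), array([-0.2, -0.1,  0.1]))
(array([  11.3, -148.6,   52.9]), array([-0.2, -0.1,  0.1]))
```

Request:
move_arm(
  deltas=[
    {"dp": [0.003,-0.03,-0.01]},
    {"dp": [0.006,-0.07,-0.02]},
    {"dp": [0.01,-0.105,-0.035]},
    {"dp": [0.0115,-0.1256,-0.0444]},
    {"dp": [0.0115,-0.1256,-0.0444]},
  ],
)

```text
invalid input
```

```bash
python3 snap.py 2 wrist
```

```text
t 1.2 tcp [0.4026 0.1643 0.4212] F [ 0.7138 -2.1296 -0.7595] q [ 0.2125  0.0896  1.3275 -0.0021  1.7225 -1.5911] open 0.09176509656331112
```

Request:
move_arm(
  deltas=[
    {"dp": [0,-0.01,0.03]},
    {"dp": [0,-0.018,0.07]},
    {"dp": [0,-0.023,0.0973]},
    {"dp": [0,-0.023,0.0973]},
  ],
)

```text
invalid input
```

```bash
python3 snap.py 3 wrist
```

```text
t 1.25 tcp [0.4014 0.166  0.4205] F [-0.4091  0.6055 -0.4675] q [ 0.2158  0.0894  1.3296 -0.0006  1.7221 -1.587 ] open 0.09160768995098197
```

View pics/wrist2.png

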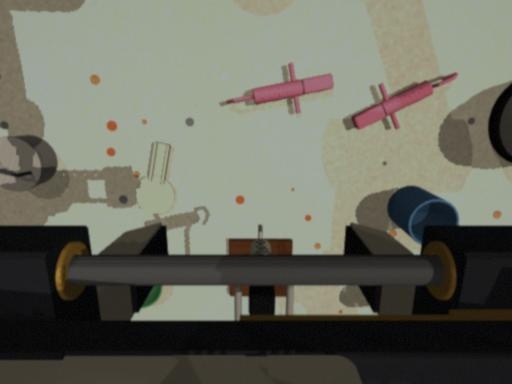

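View pics/wrist3.png

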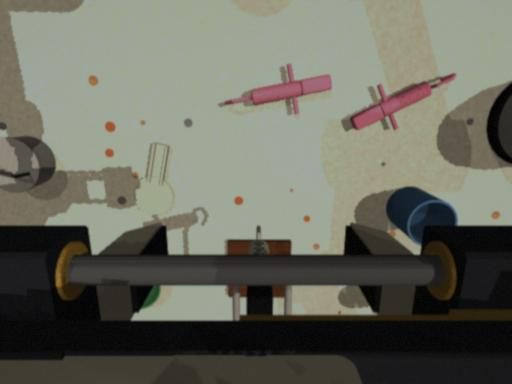

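Request:
move_arm(
  deltas=[
    {"dp": [0.003,-0.03,-0.01],"turn": [0,0,0]},
    {"dp": [0.006,-0.07,-0.02],"turn": [0,0,0]},
    {"dp": [0.01,-0.105,-0.035],"turn": [0,0,0]},
    {"dp": [0.0115,-0.1256,-0.0444],"turn": [0,0,0]},
    {"dp": [0.0115,-0.1256,-0.0444],"turn": [0,0,0]},
  ],
)

```text
time: 1.8
tool_pos: [0.5338, 0.1549, 0.4061]
tool_rot: [1.439, 1.567, -3.037]
contact_force: [-0.4, 0.5, 0.1]
opening: 0.0916
```

```bash
python3 snap.py 2 wrist
```

```text
t 1.8 tcp [0.5338 0.1549 0.4061] F [-0.3659  0.4801  0.0836] q [ 0.1444  0.3429  1.0417  0.0002  1.761  -1.6624] open 0.09159374275319121
```

Request:
move_arm(
  deltas=[
    {"dp": [0,-0.01,0.03],"turn": [0,0,0]},
    {"dp": [0,-0.018,0.07],"turn": [0,0,0]},
    {"dp": [0,-0.023,0.0973],"turn": [0,0,0]},
    {"dp": [0,-0.023,0.0973],"turn": [0,0,0]},
  ],
)

```text
time: 2.25
tool_pos: [0.5298, 0.2585, 0.4089]
tool_rot: [0.207, 1.569, 2.02]
contact_force: [-0.7, 0.1, 0.1]
opening: 0.0916
```

```bash
python3 snap.py 3 wrist
```

```text
t 2.25 tcp [0.5298 0.2585 0.4089] F [-0.6825  0.0871  0.1304] q [ 0.323   0.4154  0.9263  0.0016  1.8001 -1.4892] open 0.09159023170804481
```

View pics/wrist2.png

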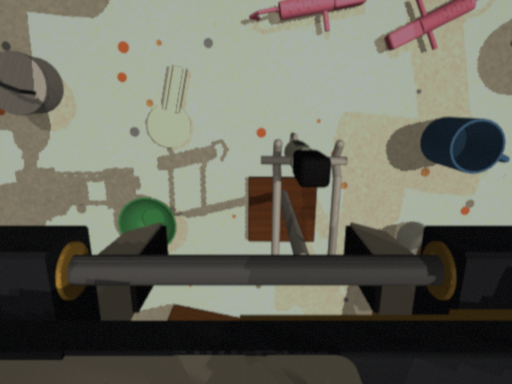

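View pics/wrist3.png

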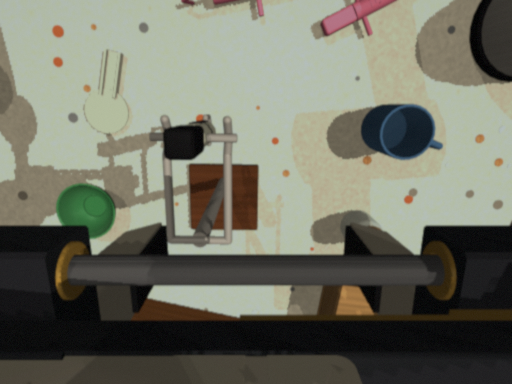

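Run:
```python
from h import *
np.set_printoptions(precision=4,suppress=True)
A=load('wrist2');B=load('wrist3');S=load('scene0');D=load('side0')
for n in (A,B):
    R=Ro.from_euler('xyz',n['tr']).as_matrix();print('jaw az',np.degrees(np.arctan2(R[1,2],R[0,2])),'x',R[:,0])
L=tri([(A,265,160.5),(B,153,137)]);R=tri([(A,345,161),(B,236,138.5)]);print('Tbar L',L,'R',R,'mid',(L[0]+R[0])/2,'len',np.linalg.norm(L[0]-R[0]),'yaw',np.degrees(np.arctan2(*(R[0]-L[0])[[1,0]])))
fl=tri([(A,278,143),(B,166,119)]);fr=tri([(A,339.5,143),(B,227.5,121)]);print('front',fl,fr)
for n in (A,B):
    P,u,v=pts(n,(n['p'].max(2)<50)&(np.arange(384)[:,None]<200)); k=(P[:,2]>.26)&(P[:,2]<.36);q=P[k]
    t=q[q[:,2]>.315]; print('grip top',len(t),np.median(t[:,2]),(t.min(0)+t.max(0))/2, t.mean(0), t.min(0),t.max(0))
    k=(P[:,2]>.315); pp=np.stack([u[k],v[k]],1).astype(np.float32); print(cv2.minAreaRect(pp))
    P,u,v=pts(n,(np.arange(384)[:,None]<222)&np.ones((384,512),bool))
    k=(P[:,2]>.262)&(P[:,2]<.276)&(P[:,0]>.52)&(P[:,0]<.60)&(P[:,1]>.15)&(P[:,1]<.26)
    q=P[k]; s=(q[:,1]-.193)-(q[:,0]-.504)*.24
    for sg in (-1,1):
        a=q[(s*sg>.015)]; f=np.polyfit(a[:,0],a[:,1],1); print(sg,len(a),'yaw',np.degrees(np.arctan(f[0])),'y at x=.505',np.polyval(f,.505))
```

```text
jaw az 103.52381621379851 x [-0.004  -0.0004 -1.    ]
jaw az 103.85227816014603 x [-0.0007  0.0014 -1.    ]
Tbar L (array([0.5131, 0.1587, 0.2672]), [np.float64(8.5674425711878e-05), np.float64(8.567442571194502e-05)]) R (array([0.4971, 0.2318, 0.2613]), [np.float64(0.00012789168084617622), np.float64(0.0001278916808461976)]) mid [0.5051 0.1952 0.2643] len 0.07510451932716379 yaw 102.34299081940881
front (array([0.4951, 0.1665, 0.2638]), [np.float64(6.453820019783292e-05), np.float64(6.45382001976746e-05)]) (array([0.4827, 0.2209, 0.2649]), [np.float64(0.0007033707483709073), np.float64(0.0007033707483710162)])
grip top 967 0.3239479046014985 [0.5044 0.1925 0.3208] [0.5035 0.1918 0.3235] [0.4913 0.1799 0.3151] [0.5175 0.205  0.3265]
((313.5, 170.5), (33.0, 31.0), 0.0)
-1 424 yaw 12.630235230657746 y at x=.505 0.16809890102664785
1 313 yaw 12.572428365970316 y at x=.505 0.22495837198128388
grip top 999 0.3239859407336658 [0.5038 0.1936 0.3209] [0.5032 0.1943 0.3236] [0.491  0.1804 0.3151] [0.5166 0.2068 0.3268]
((179.9588623046875, 142.67706298828125), (31.710386276245117, 33.108642578125), 87.1375961303711)
-1 562 yaw 13.260879233505724 y at x=.505 0.16856943290756318
1 467 yaw 12.473424664071835 y at x=.505 0.22616880221298474
```

```bash
cat > trk.py <<'E'
from h import *
import json
# commanded pose tracker: az (deg, tool down), pos
M=json.load(open('trk.json')) if __import__('os').path.exists('trk.json') else []
p=np.array([.196,.487,.227]);az=np.degrees(1.043+.146)
for dp,tx in M:
    R=down(az);p=p+R@np.array(dp)
    az=az+(-tx)   # turn about tool x (down)
def add(dp,tx=0): 
    M.append([dp,tx]);json.dump(M,open('trk.json','w'))
def go(target,a): # dp mm, tx deg
    return (down(az).T@(np.array(target)-p)*1000).round(1), round(-(a-az),2)
E
python3 - <<'E'
from trk import *
add([-.1936,-.3086,-.22],-35.4);add([.0115,-.1256,-.0444]);add([0,-.023,.0973])
E
python3 - <<'E'
from trk import *
print(p,az,go((.504,.1945,.36),102.7),go((.504,.1945,.283),102.7))
E
```

```text
[0.53251825 0.25404529 0.4091    ] 103.52468184105487 (array([ 49.1,  41.7, -51.2]), np.float64(0.82)) (array([126.1,  41.7, -51.2]), np.float64(0.82))
```

Run:
```python
from h import *
from cell import robot
for k in range(5):
    i=robot.camera_info('wrist');robot.read_camera('wrist');o=robot.observe();print(o['time'],o['tool_pos'].round(4),np.degrees(np.arctan2(toolR(o)[1,2],toolR(o)[0,2])).round(2),(-i['R'].T@i['t']).round(4))
```

```text
2.35 [0.5307 0.2553 0.4092] 103.67 [0.4638 0.24   0.5677]
2.4 [0.5311 0.2545 0.4093] 103.59 [0.4641 0.2389 0.5678]
2.45 [0.5314 0.254  0.4094] 103.53 [0.4644 0.2382 0.5679]
2.5 [0.5317 0.2536 0.4093] 103.49 [0.4647 0.2377 0.5679]
2.55 [0.5319 0.2535 0.4093] 103.47 [0.465  0.2374 0.5679]
```

Request:
move_arm(
  deltas=[
    {"dp": [0.01,0.01,-0.012],"turn": [0.4,0,0]},
    {"dp": [0.03,0.026,-0.032],"turn": [0.82,0,0]},
    {"dp": [0.045,0.038,-0.047],"turn": [0.82,0,0]},
    {"dp": [0.0491,0.0417,-0.0512],"turn": [0.82,0,0]},
    {"dp": [0.0491,0.0417,-0.0512],"turn": [0.82,0,0]},
    {"dp": [0.0491,0.0417,-0.0512],"turn": [0.82,0,0]},
  ],
)

```text
time: 3.15
tool_pos: [0.5042, 0.1949, 0.3607]
tool_rot: [-1.373, 1.569, 0.419]
contact_force: [-1.3, 0.1, -0.5]
opening: 0.0919
```

```bash
python3 -c "
from trk import *
add([.0491,.0417,-.0512],.82)"; python3 snap.py 4 scene wrist side; python3 -c "
import cv2
a=cv2.imread('pics/scene4.png')[165:285,230:390]; b=cv2.imread('pics/side4.png')[80:200,150:290]
cv2.imwrite('pics/c4.png',cv2.resize(a,None,fx=5,fy=5)); cv2.imwrite('pics/d4.png',cv2.resize(b,None,fx=5,fy=5))"
```

```text
t 3.15 tcp [0.5042 0.1949 0.3607] F [-1.2849  0.0569 -0.4673] q [ 0.2269  0.307   1.2117  0.0004  1.621  -1.5651] open 0.09185689292644542
```

View pics/c4.png

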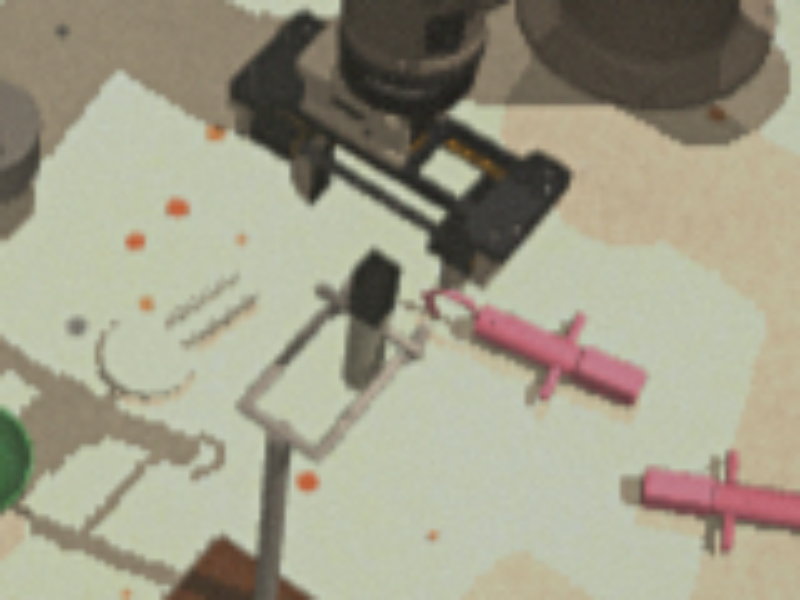

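View pics/d4.png

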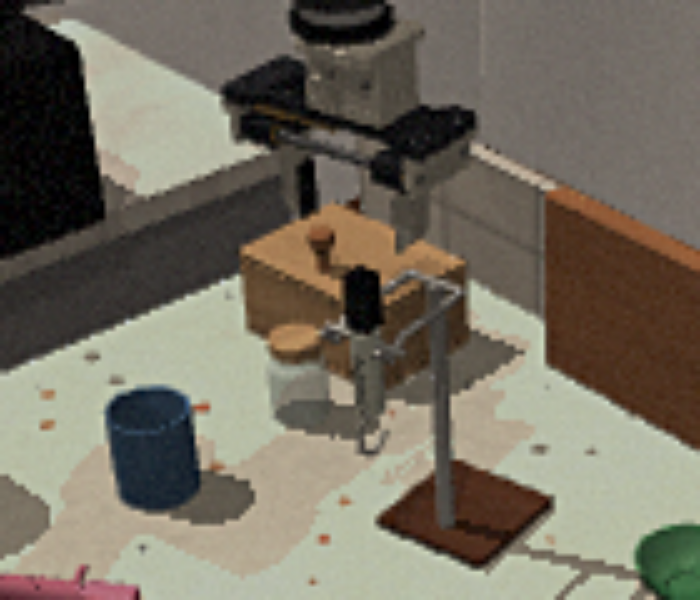

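View pics/wrist4.png

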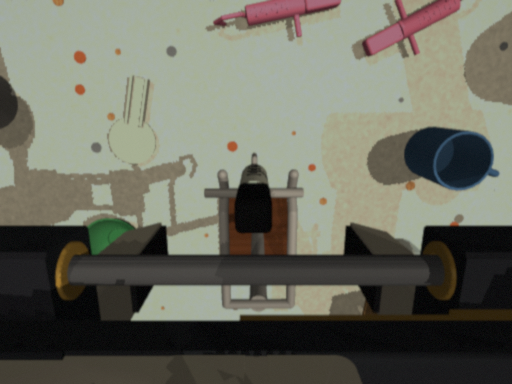

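Request:
move_arm(
  deltas=[
    {"dp": [0.01,0,0],"turn": [0,0,0]},
    {"dp": [0.03,0,0],"turn": [0,0,0]},
    {"dp": [0.05,0,0],"turn": [0,0,0]},
    {"dp": [0.065,0,0],"turn": [0,0,0]},
    {"dp": [0.073,0,0],"turn": [0,0,0]},
    {"dp": [0.077,0,0],"turn": [0,0,0]},
    {"dp": [0.077,0,0],"turn": [0,0,0]},
    {"dp": [0.077,0,0],"turn": [0,0,0]},
  ],
)

```text
time: 4.1
tool_pos: [0.5039, 0.1949, 0.2834]
tool_rot: [-1.503, 1.569, 0.29]
contact_force: [0.3, 0.8, 0.7]
opening: 0.0917
```

```bash
python3 -c "
from trk import *
add([.077,0,0])"; python3 snap.py 5 wrist
```

```text
t 4.1 tcp [0.5039 0.1949 0.2834] F [0.2837 0.8153 0.6617] q [ 0.2271  0.3326  1.3807  0.0001  1.427  -1.5655] open 0.09172192769511042
```

View pics/wrist5.png

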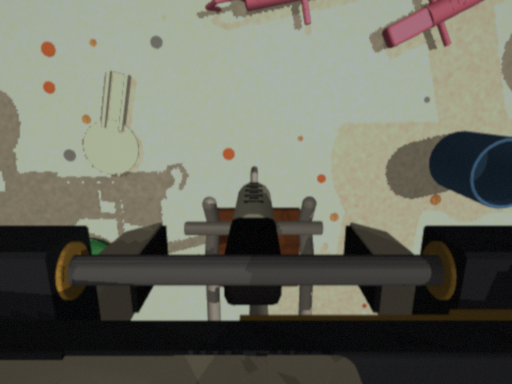

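Request:
move_arm(
  deltas=[
    {"dp": [0,0,0],"turn": [0,0,0]},
    {"dp": [0,0,0],"turn": [0,0,0]},
    {"dp": [0,0,0],"turn": [0,0,0]},
    {"dp": [0,0,0],"turn": [0,0,0]},
    {"dp": [0,0,0],"turn": [0,0,0]},
    {"dp": [0,0,0],"turn": [0,0,0]},
    {"dp": [0,0,0],"turn": [0,0,0]},
    {"dp": [0,0,0],"turn": [0,0,0]},
  ],
  hand=0.01,
  squeeze=40,
)

```text
time: 4.95
tool_pos: [0.5035, 0.1947, 0.2827]
tool_rot: [-0.645, 1.571, 1.147]
contact_force: [0.7, 0.2, -0.8]
opening: 0.0323
```

```bash
python3 snap.py 6 wrist
```

```text
t 4.95 tcp [0.5035 0.1947 0.2827] F [ 0.6747  0.2489 -0.827 ] q [ 0.227   0.333   1.3819  0.0001  1.4267 -1.5656] open 0.03232304397923641
```

View pics/wrist6.png

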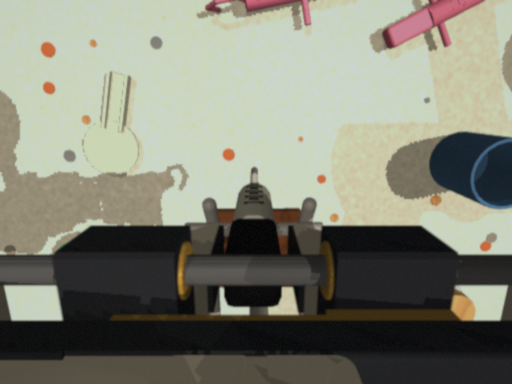

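Still closing (32 mm); wait longer.

Request:
move_arm(
  deltas=[
    {"dp": [0,0,0],"turn": [0,0,0]},
    {"dp": [0,0,0],"turn": [0,0,0]},
    {"dp": [0,0,0],"turn": [0,0,0]},
    {"dp": [0,0,0],"turn": [0,0,0]},
    {"dp": [0,0,0],"turn": [0,0,0]},
  ],
)

```text
time: 5.5
tool_pos: [0.5036, 0.1946, 0.2827]
tool_rot: [-2.662, 1.571, -0.869]
contact_force: [0.2, -0.9, 0.5]
opening: 0.0239
```

```bash
python3 snap.py 7 wrist
```

```text
t 5.5 tcp [0.5036 0.1946 0.2827] F [ 0.1697 -0.9262  0.4641] q [ 0.2269  0.3329  1.3819 -0.0001  1.4267 -1.5656] open 0.023855831941086106
```

View pics/wrist7.png

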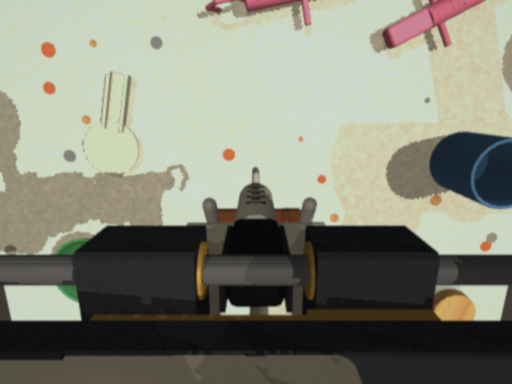

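Request:
move_arm(
  deltas=[
    {"dp": [-0.003,0,0],"turn": [0,0,0]},
    {"dp": [-0.009,0,0],"turn": [0,0,0]},
    {"dp": [-0.016,0,0],"turn": [0,0,0]},
    {"dp": [-0.02,0,0],"turn": [0,0,0]},
    {"dp": [-0.021,0,0],"turn": [0,0,0]},
    {"dp": [-0.021,0,0],"turn": [0,0,0]},
    {"dp": [-0.021,0,0],"turn": [0,0,0]},
  ],
)

```text
time: 6.25
tool_pos: [0.5034, 0.1947, 0.3035]
tool_rot: [1.266, 1.57, 3.058]
contact_force: [0.9, -0.5, -1.9]
opening: 0.0243
```

```bash
python3 -c "
from trk import *
add([-.021,0,0])"; python3 snap.py 8 side; python3 -c "
import cv2
b=cv2.imread('pics/side8.png')[80:200,150:290]
cv2.imwrite('pics/d8.png',cv2.resize(b,None,fx=5,fy=5))"
```

```text
t 6.25 tcp [0.5034 0.1947 0.3035] F [ 0.8654 -0.4708 -1.9141] q [ 0.227   0.3231  1.3399  0.0001  1.4788 -1.5656] open 0.024258888578123035
```

View pics/d8.png

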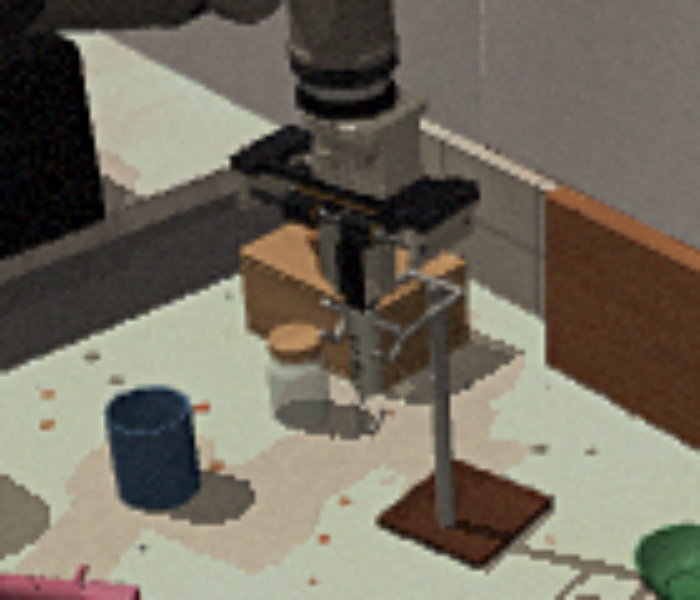

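Request:
move_arm(
  deltas=[
    {"dp": [0,0.003,0],"turn": [0,0,0]},
    {"dp": [0,0.01,0],"turn": [0,0,0]},
    {"dp": [0,0.022,0],"turn": [0,0,0]},
    {"dp": [0,0.037,0],"turn": [0,0,0]},
    {"dp": [0,0.054,0],"turn": [0,0,0]},
    {"dp": [0,0.07,0],"turn": [0,0,0]},
    {"dp": [0,0.083,0],"turn": [0,0,0]},
    {"dp": [0,0.093,0],"turn": [0,0,0]},
    {"dp": [0,0.099,0],"turn": [0,0,0]},
    {"dp": [0,0.1,0],"turn": [0,0,0]},
  ],
)

```text
time: 7.3
tool_pos: [0.4055, 0.1727, 0.304]
tool_rot: [-1.426, 1.57, 0.367]
contact_force: [-0.5, 0.1, -2.2]
opening: 0.0241
```

```bash
python3 -c "
from trk import *
add([0,.1,0])"; python3 -c "
from trk import *
print(p,az,go((.41,-.04,.304),79),go((.43,-.13,.304),79))"; python3 snap.py 9 wrist
```

```text
[0.40639681 0.17252037 0.304     ] 102.70468184105488 (array([   0. ,   43.2, -208.1]), np.float64(23.7)) (array([   0. ,   43.5, -300.3]), np.float64(23.7))
t 7.3 tcp [0.4055 0.1727 0.304 ] F [-0.5293  0.0837 -2.2034] q [ 0.2283  0.1298  1.5912  0.0001  1.42   -1.5644] open 0.024123040676476144
```

View pics/wrist9.png

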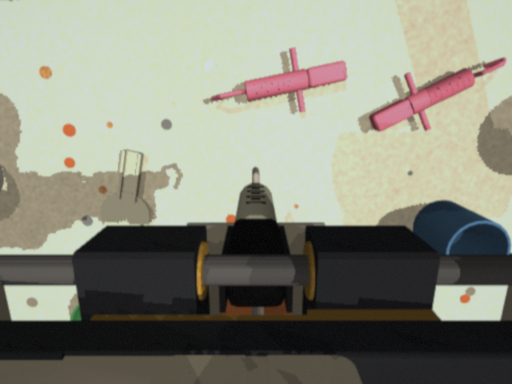

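Request:
move_arm(
  deltas=[
    {"dp": [0,0.002,-0.008],"turn": [1,0,0]},
    {"dp": [0,0.006,-0.026],"turn": [3,0,0]},
    {"dp": [0,0.011,-0.052],"turn": [6,0,0]},
    {"dp": [0,0.017,-0.083],"turn": [10,0,0]},
    {"dp": [0,0.024,-0.116],"turn": [14,0,0]},
    {"dp": [0,0.031,-0.149],"turn": [18,0,0]},
    {"dp": [0,0.037,-0.177],"turn": [21,0,0]},
    {"dp": [0,0.041,-0.197],"turn": [23,0,0]},
    {"dp": [0,0.0432,-0.206],"turn": [23.7,0,0]},
    {"dp": [0,0.0432,-0.2081],"turn": [23.7,0,0]},
  ],
)

```text
time: 8.35
tool_pos: [0.4097, -0.0407, 0.3036]
tool_rot: [1.179, 1.57, 2.556]
contact_force: [0.6, -0.7, -2.9]
opening: 0.0237
```

```bash
python3 -c "
from trk import *
add([0,.0432,-.2081],23.7)"; python3 -c "
from trk import *
print(p,az,go((.43,-.12,.304),79))"; python3 snap.py 10 wrist
```

```text
[ 0.41002108 -0.03998543  0.304     ] 79.00468184105488 (array([  0. , -34.9, -74.7]), np.float64(0.0))
t 8.35 tcp [ 0.4097 -0.0407  0.3036] F [ 0.582  -0.7212 -2.8819] q [-0.2858  0.0736  1.6563  0.0001  1.4119 -1.6628] open 0.023741437488158327
```

View pics/wrist10.png

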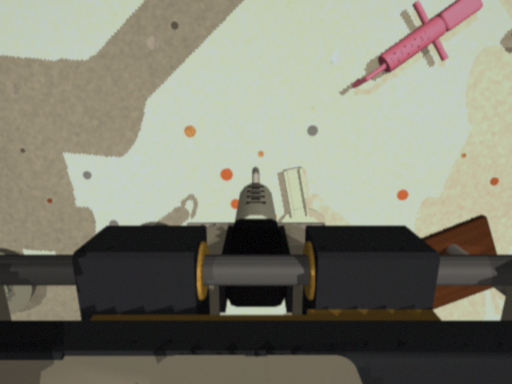

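```bash
python3 -c "
from trk import *
print(p,az,go((.54,-.03,.304),79),go((.54,-.13,.304),79))"
```

```text
[ 0.41002108 -0.03998543  0.304     ] 79.00468184105488 (array([   0. , -125.7,   34.6]), np.float64(0.0)) (array([   0. , -144.8,  -63.6]), np.float64(0.0))
```

Request:
move_arm(
  deltas=[
    {"dp": [0,-0.008,0.002],"turn": [0,0,0]},
    {"dp": [0,-0.026,0.007],"turn": [0,0,0]},
    {"dp": [0,-0.05,0.014],"turn": [0,0,0]},
    {"dp": [0,-0.076,0.021],"turn": [0,0,0]},
    {"dp": [0,-0.1,0.028],"turn": [0,0,0]},
    {"dp": [0,-0.118,0.033],"turn": [0,0,0]},
    {"dp": [0,-0.1257,0.0346],"turn": [0,0,0]},
    {"dp": [0,-0.1257,0.0346],"turn": [0,0,0]},
  ],
)

```text
time: 9.2
tool_pos: [0.5402, -0.0289, 0.303]
tool_rot: [1.366, 1.57, 2.746]
contact_force: [0.4, -0.3, -1.3]
opening: 0.0236
```

```bash
python3 -c "
from trk import *
add([0,-.1257,.0346])";python3 snap.py 11 wrist
```

```text
t 9.2 tcp [ 0.5402 -0.0289  0.303 ] F [ 0.3636 -0.3341 -1.3468] q [-0.1952  0.3262  1.337   0.0002  1.4794 -1.5758] open 0.023610745767491406
```

Request:
move_arm(
  deltas=[
    {"dp": [0,-0.002,-0.008],"turn": [0,0,0]},
    {"dp": [0,-0.006,-0.026],"turn": [0,0,0]},
    {"dp": [0,-0.01,-0.05],"turn": [0,0,0]},
    {"dp": [0,-0.014,-0.074],"turn": [0,0,0]},
    {"dp": [0,-0.018,-0.092],"turn": [0,0,0]},
    {"dp": [0,-0.0191,-0.0982],"turn": [0,0,0]},
    {"dp": [0,-0.0191,-0.0982],"turn": [0,0,0]},
  ],
)

```text
time: 9.95
tool_pos: [0.5391, -0.1307, 0.3039]
tool_rot: [-1.105, 1.571, 0.272]
contact_force: [0.0, 0.4, -2.4]
opening: 0.0238
```

```bash
python3 -c "
from trk import *
add([0,-.0191,-.0982])";python3 snap.py 12 wrist
```

```text
t 9.95 tcp [ 0.5391 -0.1307  0.3039] F [ 0.0454  0.4373 -2.4246] q [-0.376   0.352   1.297   0.0001  1.4924 -1.7531] open 0.023785636162767722
```

View pics/wrist11.png

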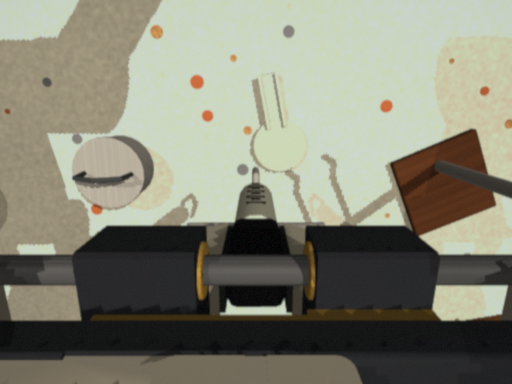

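View pics/wrist12.png

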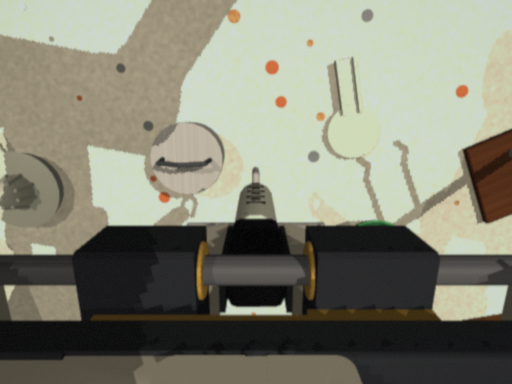

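Run:
```python
from h import *
np.set_printoptions(precision=4,suppress=True)
for n,bx in (('wrist11',(65,130,155,212)),('wrist12',(145,118,228,198))):
    i=load(n);R=Ro.from_euler('xyz',i['tr']).as_matrix();print('jaw az',np.degrees(np.arctan2(R[1,2],R[0,2])))
    m=np.zeros((384,512),bool);m[bx[1]:bx[3],bx[0]:bx[2]]=1
    P,u,v=pts(i,m)
    k=P[:,2]>.066;q=P[k];mu=q.mean(0)
    e=np.linalg.svd((q-mu)[:,:2],full_matrices=False)[2][0];e*=np.sign(e[1]);s=(q-mu)[:,:2]@e
    mid=mu[:2]+e*(s.min()+s.max())/2
    print('hoop',k.sum(),mu,'yaw of plane',np.degrees(np.arctan2(e[1],e[0])),'span',s.min(),s.max(),'mid',mid,'zmax',np.percentile(q[:,2],97))
    t=q[abs(s-(s.min()+s.max())/2)<.004];print(' peak',t.mean(0),t[:,2].max(), 'px',u[k][abs(s-(s.min()+s.max())/2)<.004].mean(),v[k][abs(s-(s.min()+s.max())/2)<.004].mean(), 'ends px',u[k].min(),u[k].max())
    k=(P[:,2]>.046)&(P[:,2]<.058);q=P[k];print('lid',(q.min(0)+q.max(0))/2,q.min(0),q.max(0))
    (c,r)=cv2.minEnclosingCircle(q[:,:2].astype(np.float32)); print('circ',c,r)
```

```text
jaw az 79.10125780837103
hoop 304 [ 0.5204 -0.2117  0.0861] yaw of plane 77.22029889984809 span -0.03434012203453855 0.02671221779038517 mid [ 0.5195 -0.2154] zmax 0.09498912404070857
 peak [ 0.5198 -0.2151  0.0942] 0.09619711661922248 px 92.6842105263158 180.0 ends px 72 128
lid [ 0.5197 -0.2158  0.0518] [ 0.4742 -0.2614  0.046 ] [ 0.5653 -0.1703  0.0575]
circ (0.5200731754302979, -0.21598683297634125) 0.04623759537935257
jaw az 78.90070144341858
hoop 284 [ 0.5201 -0.214   0.0873] yaw of plane 77.68180987361279 span -0.03159059086167492 0.029030556564405372 mid [ 0.5198 -0.2153] zmax 0.09524600714208711
 peak [ 0.5199 -0.2153  0.0941] 0.09658815650372495 px 179.125 164.35 ends px 156 209
lid [ 0.5201 -0.216   0.052 ] [ 0.4744 -0.2617  0.0462] [ 0.5658 -0.1704  0.0578]
circ (0.5199323296546936, -0.21628551185131073) 0.04602333903312683
```

```bash
python3 -c "
from trk import *
print(p,az,go((.4468,-.1995,.304),77.4))"
```

```text
[ 0.5400326  -0.13003544  0.304     ] 79.00468184105488 (array([  0. ,  78.3, -86. ]), np.float64(1.6))
```

Request:
move_arm(
  deltas=[
    {"dp": [0,0.005,-0.006],"turn": [0.2,0,0]},
    {"dp": [0,0.017,-0.019],"turn": [0.5,0,0]},
    {"dp": [0,0.033,-0.036],"turn": [0.9,0,0]},
    {"dp": [0,0.05,-0.055],"turn": [1.2,0,0]},
    {"dp": [0,0.065,-0.071],"turn": [1.6,0,0]},
    {"dp": [0,0.075,-0.082],"turn": [1.6,0,0]},
    {"dp": [0,0.0783,-0.086],"turn": [1.6,0,0]},
    {"dp": [0,0.0783,-0.086],"turn": [1.6,0,0]},
    {"dp": [0,0.0783,-0.086],"turn": [1.6,0,0]},
  ],
)

```text
time: 10.9
tool_pos: [0.4469, -0.1989, 0.3037]
tool_rot: [-0.857, 1.57, 0.494]
contact_force: [-0.1, -0.3, -2.2]
opening: 0.0239
```

```bash
python3 -c "
from trk import *
add([0,.0783,-.086],1.6)"
```

Request:
move_arm(
  deltas=[
    {"dp": [0.005,0,0],"turn": [0,0,0]},
    {"dp": [0.017,0,0],"turn": [0,0,0]},
    {"dp": [0.034,0,0],"turn": [0,0,0]},
    {"dp": [0.053,0,0],"turn": [0,0,0]},
    {"dp": [0.073,0,0],"turn": [0,0,0]},
    {"dp": [0.09,0,0],"turn": [0,0,0]},
    {"dp": [0.102,0,0],"turn": [0,0,0]},
    {"dp": [0.107,0,0],"turn": [0,0,0]},
    {"dp": [0.107,0,0],"turn": [0,0,0]},
    {"dp": [0.107,0,0],"turn": [0,0,0]},
  ],
)

```text
time: 11.9
tool_pos: [0.4468, -0.1993, 0.1971]
tool_rot: [-1.75, 1.57, -0.399]
contact_force: [-0.0, 0.5, -1.8]
opening: 0.024
```

```bash
python3 -c "
from trk import *
add([.107,0,0])";python3 snap.py 13 side scene; python3 -c "
import cv2
b=cv2.imread('pics/side13.png')[150:270,230:370]
cv2.imwrite('pics/d13.png',cv2.resize(b,None,fx=5,fy=5))
b=cv2.imread('pics/scene13.png')[110:230,170:310]
cv2.imwrite('pics/c13.png',cv2.resize(b,None,fx=5,fy=5))
from trk import *
print(p,az,go((.52,-.2158,.197),77.4))"
```

```text
t 11.9 tcp [ 0.4468 -0.1993  0.1971] F [-0.0447  0.4989 -1.792 ] q [-0.5764  0.304   1.667   0.0001  1.1699 -1.9279] open 0.02403151125492217
[ 0.4467673  -0.19952265  0.197     ] 77.40468184105488 (array([  0. , -75. ,   0.1]), np.float64(0.0))
```

View pics/d13.png

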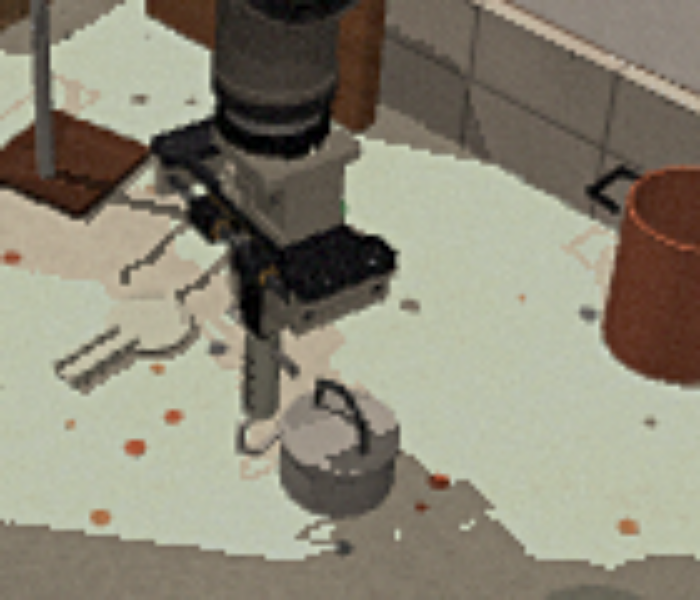

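View pics/c13.png

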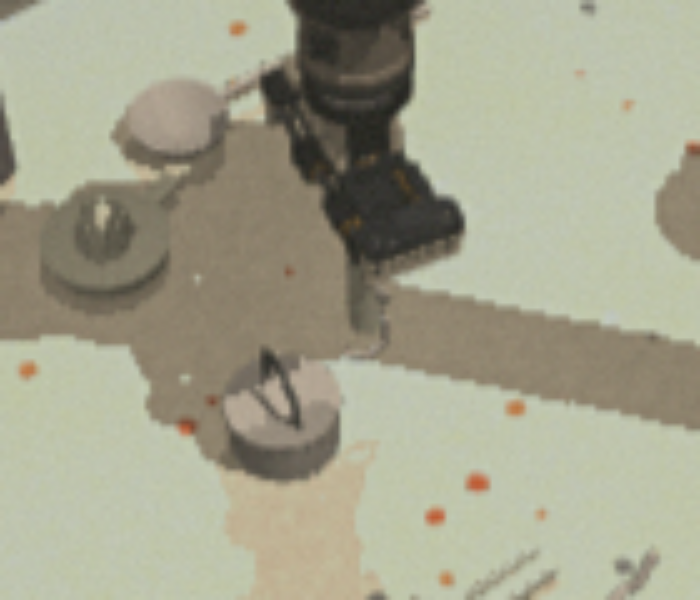

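Run:
```python
from h import *
S=load('scene13');D=load('side13')
print(tri([(S,243.5,181),(D,280,240.3)]))
for n,i,b in (('s',S,(235,160,252,184)),('d',D,(275,228,292,243))):
    m=np.zeros((384,512),bool);m[b[1]:b[3],b[0]:b[2]]=1
    P,u,v=pts(i,m);k=(P[:,2]<.10)&(P[:,2]>.053)&(P[:,0]<.48)&(P[:,0]>.42);q=P[k];print(n,len(q),q.min(0).round(4),q.max(0).round(4),q.mean(0).round(4))
```

```text
(array([ 0.44580827, -0.19897967,  0.06323035]), [np.float64(0.002415710639984668), np.float64(0.0024157106399846787)])
s 21 [ 0.43   -0.2067  0.0641] [ 0.4648 -0.1962  0.0992] [ 0.4441 -0.2003  0.079 ]
d 27 [ 0.4265 -0.21    0.0546] [ 0.4794 -0.1935  0.0995] [ 0.4435 -0.2006  0.0777]
```

Request:
move_arm(
  deltas=[
    {"dp": [0,-0.003,0],"turn": [0,0,0]},
    {"dp": [0,-0.01,0],"turn": [0,0,0]},
    {"dp": [0,-0.02,0],"turn": [0,0,0]},
    {"dp": [0,-0.031,0],"turn": [0,0,0]},
    {"dp": [0,-0.043,0],"turn": [0,0,0]},
    {"dp": [0,-0.055,0],"turn": [0,0,0]},
    {"dp": [0,-0.065,0],"turn": [0,0,0]},
    {"dp": [0,-0.072,0],"turn": [0,0,0]},
    {"dp": [0,-0.075,0],"turn": [0,0,0]},
    {"dp": [0,-0.075,0],"turn": [0,0,0]},
  ],
)

```text
time: 13.0
tool_pos: [0.5198, -0.2157, 0.1965]
tool_rot: [1.082, 1.57, 2.433]
contact_force: [0.2, -0.3, -1.2]
opening: 0.0236
```

```bash
python3 -c "
from trk import *
add([0,-.075,0])";python3 snap.py 14 side scene; python3 -c "
import cv2
b=cv2.imread('pics/side14.png')[170:250,250:350]
cv2.imwrite('pics/d14.png',cv2.resize(b,None,fx=7,fy=7))
b=cv2.imread('pics/scene14.png')[140:220,180:280]
cv2.imwrite('pics/c14.png',cv2.resize(b,None,fx=7,fy=7))"
```

```text
t 13.0 tcp [ 0.5198 -0.2157  0.1965] F [ 0.2359 -0.2945 -1.1599] q [-0.5295  0.4359  1.4656  0.0001  1.2405 -1.8807] open 0.023637674069633425
```

View pics/d14.png

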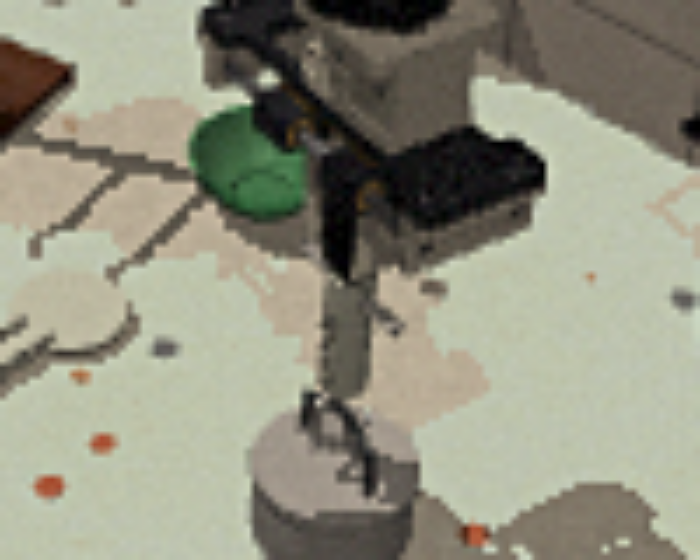

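View pics/c14.png

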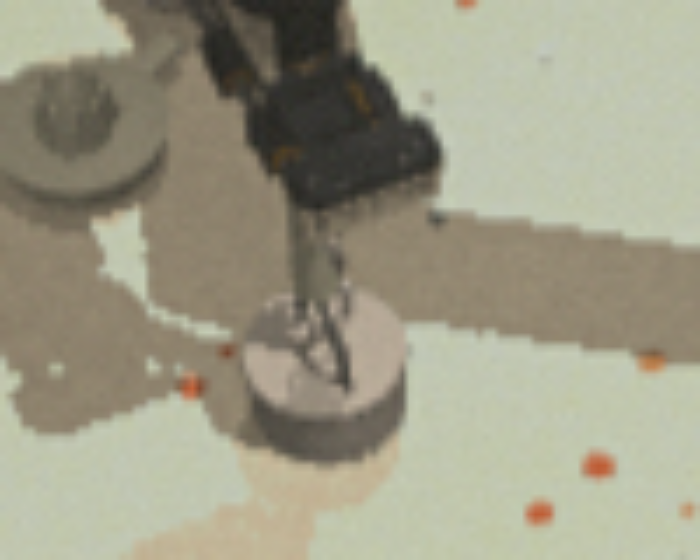

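Request:
move_arm(
  deltas=[
    {"dp": [-0.002,0,0],"turn": [0,0,0]},
    {"dp": [-0.006,0,0],"turn": [0,0,0]},
    {"dp": [-0.01,0,0],"turn": [0,0,0]},
    {"dp": [-0.014,0,0],"turn": [0,0,0]},
    {"dp": [-0.017,0,0],"turn": [0,0,0]},
    {"dp": [-0.019,0,0],"turn": [0,0,0]},
    {"dp": [-0.021,0,0],"turn": [0,0,0]},
    {"dp": [-0.023,0,0],"turn": [0,0,0]},
    {"dp": [-0.025,0,0],"turn": [0,0,0]},
    {"dp": [-0.025,0,0],"turn": [0,0,0]},
  ],
)

```text
time: 14.1
tool_pos: [0.5195, -0.2156, 0.2218]
tool_rot: [1.205, 1.571, 2.556]
contact_force: [-1.1, 0.0, -3.1]
opening: 0.0239
```

```bash
python3 -c "
from trk import *
add([-.025,0,0])";cat > crop.sh <<'E'
python3 snap.py $1 side scene; python3 -c "
import cv2,numpy as np
b=cv2.imread('pics/side$1.png')[170:250,250:350];a=cv2.imread('pics/scene$1.png')[140:220,180:280]
cv2.imwrite('pics/m$1.png',cv2.resize(np.hstack([b,a]),None,fx=4,fy=4,interpolation=cv2.INTER_CUBIC))"
E
bash crop.sh 15
```

```text
t 14.1 tcp [ 0.5195 -0.2156  0.2218] F [-1.0536  0.0023 -3.0638] q [-0.5297  0.4148  1.4268  0.      1.3003 -1.8807] open 0.02386675379878795
```

View pics/m15.png

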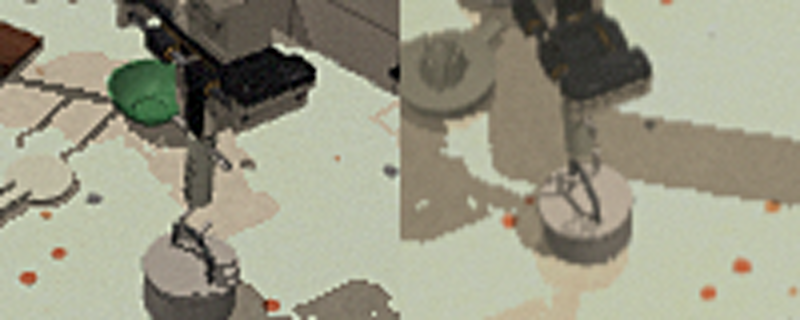

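Loaded lightly (force −3.1 N). Continue raising at 20 mm/s.

Request:
move_arm(
  deltas=[
    {"dp": [-0.001,0,0],"turn": [0,0,0]},
    {"dp": [-0.003,0,0],"turn": [0,0,0]},
    {"dp": [-0.005,0,0],"turn": [0,0,0]},
    {"dp": [-0.007,0,0],"turn": [0,0,0]},
    {"dp": [-0.009,0,0],"turn": [0,0,0]},
    {"dp": [-0.01,0,0],"turn": [0,0,0]},
    {"dp": [-0.01,0,0],"turn": [0,0,0]},
  ],
)

```text
time: 14.9
tool_pos: [0.5197, -0.2157, 0.2319]
tool_rot: [-1.533, 1.57, -0.182]
contact_force: [0.5, -0.5, -3.5]
opening: 0.0239
```

```bash
python3 -c "
from trk import *
add([-.01,0,0])"; bash crop.sh 16
```

```text
t 14.9 tcp [ 0.5197 -0.2157  0.2319] F [ 0.4995 -0.4707 -3.4899] q [-0.5297  0.4073  1.41    0.0002  1.3239 -1.8808] open 0.023882664672802232
```

View pics/m16.png

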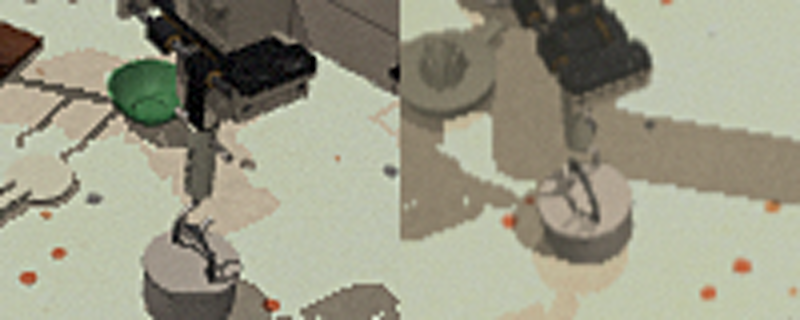

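```bash
cat > lid.py <<'E'
import sys
from h import *
for s in sys.argv[1:]:
  for n,b in (('scene',(200,165,245,215)),('side',(275,215,320,262))):
    i=load(n+s);m=np.zeros((384,512),bool);m[b[1]:b[3],b[0]:b[2]]=1
    P,u,v=pts(i,m);k=(P[:,2]>.03)&(np.hypot(P[:,0]-.52,P[:,1]+.216)<.043)&(i['p'][v,u].min(1)>115)&(P[:,2]<.1)
    print(s,n,k.sum(),'lid z',np.median(P[k,2]).round(4),'xy',((P[k].min(0)+P[k].max(0))/2)[:2].round(4))
E
python3 lid.py 0 15 16
```

```text
0 scene 242 lid z 0.0528 xy [ 0.5209 -0.2163]
0 side 209 lid z 0.0513 xy [ 0.5203 -0.2156]
15 scene 236 lid z 0.0528 xy [ 0.5211 -0.2162]
15 side 206 lid z 0.0515 xy [ 0.52   -0.2169]
16 scene 228 lid z 0.0546 xy [ 0.5197 -0.2153]
16 side 210 lid z 0.0535 xy [ 0.5196 -0.2159]
```

Request:
move_arm(
  deltas=[
    {"dp": [-0.001,0,0],"turn": [0,0,0]},
    {"dp": [-0.003,0,0],"turn": [0,0,0]},
    {"dp": [-0.005,0,0],"turn": [0,0,0]},
    {"dp": [-0.007,0,0],"turn": [0,0,0]},
    {"dp": [-0.009,0,0],"turn": [0,0,0]},
    {"dp": [-0.01,0,0],"turn": [0,0,0]},
    {"dp": [-0.01,0,0],"turn": [0,0,0]},
  ],
)

```text
time: 15.7
tool_pos: [0.5196, -0.2157, 0.2419]
tool_rot: [-1.589, 1.57, -0.238]
contact_force: [-0.5, 0.3, -4.0]
opening: 0.0238
```

```bash
python3 -c "
from trk import *
add([-.01,0,0])"; bash crop.sh 17; python3 lid.py 17
```

```text
t 15.7 tcp [ 0.5196 -0.2157  0.2419] F [-0.4661  0.3447 -3.9763] q [-0.5297  0.4004  1.3928  0.0001  1.348  -1.8808] open 0.023846673493661527
17 scene 224 lid z 0.0649 xy [ 0.5199 -0.2155]
17 side 214 lid z 0.0635 xy [ 0.5201 -0.2155]
```

View pics/m17.png

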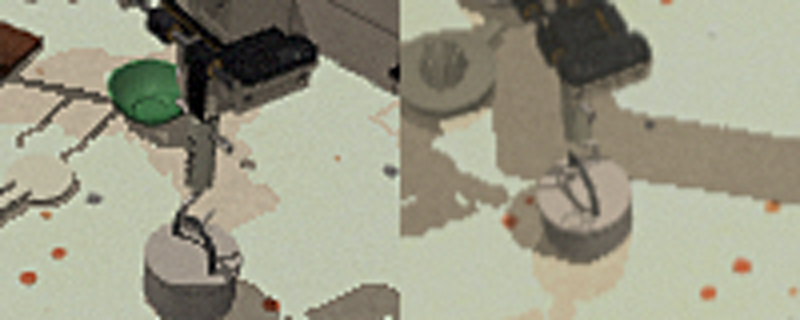

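Request:
move_arm(
  deltas=[
    {"dp": [0.001,0,0],"turn": [0,0,0]},
    {"dp": [0.0015,0,0],"turn": [0,0,0]},
    {"dp": [0.002,0,0],"turn": [0,0,0]},
    {"dp": [0.002,0,0],"turn": [0,0,0]},
    {"dp": [0.002,0,0],"turn": [0,0,0]},
    {"dp": [0.002,0,0],"turn": [0,0,0]},
    {"dp": [0.002,0,0],"turn": [0,0,0]},
    {"dp": [0.002,0,0],"turn": [0,0,0]},
    {"dp": [0.002,0,0],"turn": [0,0,0]},
    {"dp": [0.002,0,0],"turn": [0,0,0]},
  ],
)

```text
time: 16.8
tool_pos: [0.5196, -0.2157, 0.2397]
tool_rot: [-0.249, 1.571, 1.101]
contact_force: [-0.6, 0.4, -4.3]
opening: 0.0236
```

```bash
python3 -c "
from trk import *
add([.002,0,0])"; bash crop.sh 18; python3 lid.py 18
```

```text
t 16.8 tcp [ 0.5196 -0.2157  0.2397] F [-0.5591  0.385  -4.3131] q [-0.5297  0.4019  1.3966  0.0001  1.3431 -1.8807] open 0.023638583009620733
18 scene 225 lid z 0.0625 xy [ 0.5206 -0.2142]
18 side 209 lid z 0.0613 xy [ 0.5204 -0.2161]
```

Request:
move_arm(
  deltas=[
    {"dp": [0,0,0],"turn": [0,0,0]},
    {"dp": [0,0,0],"turn": [0,0,0]},
    {"dp": [0,0,0],"turn": [0,0,0]},
    {"dp": [0,0,0],"turn": [0,0,0]},
    {"dp": [0,0,0],"turn": [0,0,0]},
    {"dp": [0,0,0],"turn": [0,0,0]},
    {"dp": [0,0,0],"turn": [0,0,0]},
    {"dp": [0,0,0],"turn": [0,0,0]},
    {"dp": [0,0,0],"turn": [0,0,0]},
    {"dp": [0,0,0],"turn": [0,0,0]},
  ],
)

```text
time: 17.9
tool_pos: [0.5195, -0.2157, 0.2397]
tool_rot: [-0.54, 1.571, 0.81]
contact_force: [-0.4, -0.4, -3.6]
opening: 0.0239
```

```bash
bash crop.sh 19; python3 lid.py 19;  python3 -c "
from trk import *
print(p,az,go((.40,.17,.33),102.7))"
```

```text
t 17.9 tcp [ 0.5195 -0.2157  0.2397] F [-0.4319 -0.4069 -3.5825] q [-0.5298  0.4019  1.3966  0.0001  1.3431 -1.8807] open 0.02392597163649484
19 scene 224 lid z 0.063 xy [ 0.5202 -0.2148]
19 side 208 lid z 0.0613 xy [ 0.5197 -0.217 ]
[ 0.51996239 -0.21587741  0.24      ] 77.40468184105488 (array([-90. , 201.2, 350.4]), np.float64(-25.3))
```

View pics/m19.png

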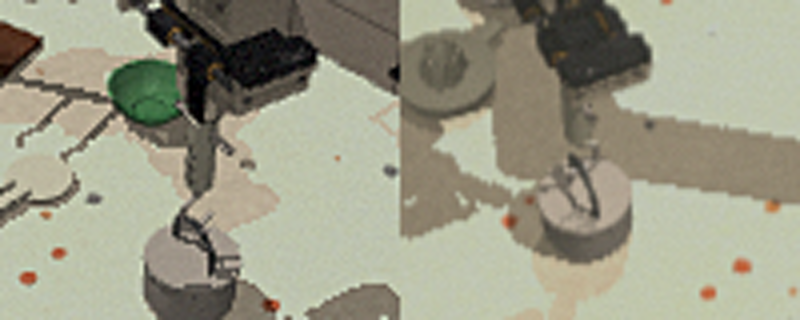

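Request:
move_arm(
  deltas=[
    {"dp": [-0.001,0,0],"turn": [0,0,0]},
    {"dp": [-0.003,0,0],"turn": [0,0,0]},
    {"dp": [-0.006,0,0],"turn": [0,0,0]},
    {"dp": [-0.01,0,0],"turn": [0,0,0]},
    {"dp": [-0.0145,0,0],"turn": [0,0,0]},
    {"dp": [-0.019,0,0],"turn": [0,0,0]},
    {"dp": [-0.0235,0,0],"turn": [0,0,0]},
    {"dp": [-0.028,0,0],"turn": [0,0,0]},
    {"dp": [-0.0325,0,0],"turn": [0,0,0]},
    {"dp": [-0.037,0,0],"turn": [0,0,0]},
  ],
)

```text
time: 19.0
tool_pos: [0.5196, -0.2157, 0.2771]
tool_rot: [-0.662, 1.571, 0.689]
contact_force: [0.9, 0.8, -4.0]
opening: 0.0239
```

Request:
move_arm(
  deltas=[
    {"dp": [-0.0045,0,0],"turn": [0,0,0]},
    {"dp": [-0.009,0,0],"turn": [0,0,0]},
    {"dp": [-0.0135,0,0],"turn": [0,0,0]},
    {"dp": [-0.0175,0,0],"turn": [0,0,0]},
    {"dp": [-0.021,0,0],"turn": [0,0,0]},
    {"dp": [-0.024,0,0],"turn": [0,0,0]},
    {"dp": [-0.026,0,0],"turn": [0,0,0]},
    {"dp": [-0.027,0,0],"turn": [0,0,0]},
    {"dp": [-0.027,0,0],"turn": [0,0,0]},
  ],
)

```text
time: 19.9
tool_pos: [0.5196, -0.2157, 0.3038]
tool_rot: [-0.838, 1.571, 0.513]
contact_force: [-0.2, 0.1, -3.7]
opening: 0.0238
```

```bash
python3 -c "
from trk import *
add([-.064,0,0])"; bash crop.sh 20;  python3 -c "
from trk import *
print(p,az,go((.40,.17,.304),102.7))"
```

```text
t 19.9 tcp [ 0.5196 -0.2157  0.3038] F [-0.1788  0.0934 -3.6928] q [-0.5297  0.3678  1.2743  0.0001  1.4995 -1.8807] open 0.02378095882142863
[ 0.51996239 -0.21587741  0.304     ] 77.40468184105488 (array([  0. , 201.2, 350.4]), np.float64(-25.3))
```

View pics/m20.png

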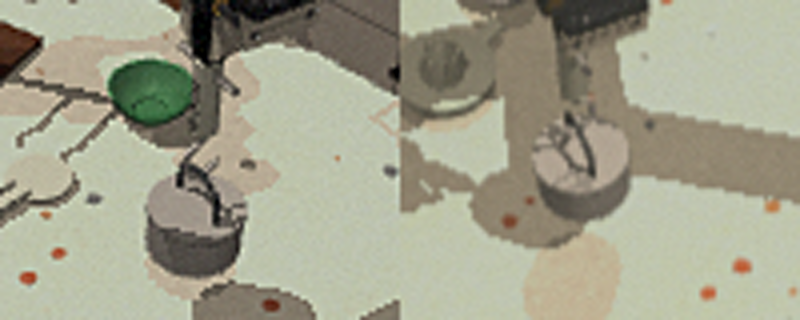

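The tin hangs level. Now the travel.

Request:
move_arm(
  deltas=[
    {"dp": [0,0.0005,0.0009],"turn": [0,0,0]},
    {"dp": [0,0.0015,0.0026],"turn": [0,0,0]},
    {"dp": [0,0.003,0.0052],"turn": [0,0,0]},
    {"dp": [0,0.005,0.0087],"turn": [0,0,0]},
    {"dp": [0,0.0075,0.013],"turn": [0,0,0]},
    {"dp": [0,0.0105,0.0182],"turn": [0,0,0]},
    {"dp": [0,0.0139,0.0243],"turn": [0,0,0]},
    {"dp": [0,0.0179,0.0312],"turn": [0,0,0]},
    {"dp": [0,0.0224,0.039],"turn": [0,0,0]},
    {"dp": [0,0.0274,0.0477],"turn": [0,0,0]},
  ],
)

```text
time: 21.0
tool_pos: [0.503, -0.1623, 0.3037]
tool_rot: [-0.713, 1.571, 0.638]
contact_force: [0.2, -0.6, -4.0]
opening: 0.0238
```

Request:
move_arm(
  deltas=[
    {"dp": [0,0.0055,0.0095],"turn": [0,0,0]},
    {"dp": [0,0.0115,0.0199],"turn": [0,0,0]},
    {"dp": [0,0.0174,0.0304],"turn": [0,0,0]},
    {"dp": [0,0.0234,0.0408],"turn": [0,0,0]},
    {"dp": [0,0.0294,0.0512],"turn": [0,0,0]},
    {"dp": [0,0.0354,0.0616],"turn": [0,0,0]},
    {"dp": [0,0.0413,0.072],"turn": [0,0,0]},
    {"dp": [0,0.0473,0.0824],"turn": [0,0,0]},
    {"dp": [0,0.0533,0.0928],"turn": [0,0,0]},
    {"dp": [0,0.0593,0.1032],"turn": [0,0,0]},
  ],
)

```text
time: 22.0
tool_pos: [0.4676, -0.0486, 0.3037]
tool_rot: [-0.898, 1.571, 0.453]
contact_force: [-0.6, -0.4, -4.6]
opening: 0.0234
```

Request:
move_arm(
  deltas=[
    {"dp": [0,0.006,0.0104],"turn": [0,0,0]},
    {"dp": [0,0.012,0.0208],"turn": [0,0,0]},
    {"dp": [0,0.0179,0.0312],"turn": [0,0,0]},
    {"dp": [0,0.0239,0.0416],"turn": [0,0,0]},
    {"dp": [0,0.0299,0.052],"turn": [0,0,0]},
    {"dp": [0,0.0359,0.0624],"turn": [0,0,0]},
    {"dp": [0,0.0418,0.0728],"turn": [0,0,0]},
    {"dp": [0,0.0478,0.0833],"turn": [0,0,0]},
    {"dp": [0,0.0538,0.0937],"turn": [0,0,0]},
    {"dp": [0,0.0598,0.1041],"turn": [0,0,0]},
  ],
)

```text
time: 23.0
tool_pos: [0.4319, 0.0661, 0.3037]
tool_rot: [-0.621, 1.571, 0.73]
contact_force: [0.9, 0.1, -4.1]
opening: 0.0239
```

Request:
move_arm(
  deltas=[
    {"dp": [0,0.006,0.0104],"turn": [0,0,0]},
    {"dp": [0,0.0115,0.0199],"turn": [0,0,0]},
    {"dp": [0,0.0164,0.0286],"turn": [0,0,0]},
    {"dp": [0,0.0214,0.0373],"turn": [0,0,0]},
    {"dp": [0,0.0259,0.0451],"turn": [0,0,0]},
    {"dp": [0,0.0304,0.0529],"turn": [0,0,0]},
    {"dp": [0,0.0344,0.0598],"turn": [0,0,0]},
    {"dp": [0,0.0378,0.0659],"turn": [0,0,0]},
    {"dp": [0,0.0413,0.072],"turn": [0,0,0]},
    {"dp": [0,0.0443,0.0772],"turn": [0,0,0]},
  ],
)

```text
time: 24.0
tool_pos: [0.4056, 0.1507, 0.3037]
tool_rot: [0.091, 1.571, 1.442]
contact_force: [-0.5, -0.3, -4.2]
opening: 0.0238
```

Request:
move_arm(
  deltas=[
    {"dp": [0,0.0025,0.0043],"turn": [0,0,0]},
    {"dp": [0,0.005,0.0087],"turn": [0,0,0]},
    {"dp": [0,0.007,0.0121],"turn": [0,0,0]},
    {"dp": [0,0.0085,0.0147],"turn": [0,0,0]},
    {"dp": [0,0.0095,0.0165],"turn": [0,0,0]},
    {"dp": [0,0.0102,0.0178],"turn": [0,0,0]},
    {"dp": [0,0.0104,0.0182],"turn": [0,0,0]},
    {"dp": [0,0.0104,0.0182],"turn": [0,0,0]},
  ],
)

```text
time: 24.8
tool_pos: [0.3996, 0.1701, 0.3037]
tool_rot: [-1.103, 1.571, 0.248]
contact_force: [-0.2, -0.0, -4.2]
opening: 0.0239
```

```bash
python3 - <<'E'
from trk import *
add([0,.0274+.0593+.0598+.0443+.0104,.0477+.1032+.1041+.0772+.0182])
E
python3 -c "
from trk import *
print(p,az,go((.4064,.1725,.304),102.7))"; python3 snap.py 21 scene side; python3 -c "
import cv2,numpy as np
b=cv2.imread('pics/side21.png')[90:230,130:290];a=cv2.imread('pics/scene21.png')[170:310,230:390]
cv2.imwrite('pics/m21.png',cv2.resize(np.hstack([b,a]),None,fx=2.5,fy=2.5,interpolation=cv2.INTER_CUBIC))"
```

```text
[0.4000138  0.16996444 0.304     ] 77.40468184105488 (array([ 0. , -5.7,  3.9]), np.float64(-25.3))
t 24.8 tcp [0.3996 0.1701 0.3037] F [-0.2373 -0.0157 -4.2132] q [ 0.2257  0.1177  1.606   0.      1.4178 -1.1253] open 0.023880395252886773
```

View pics/m21.png

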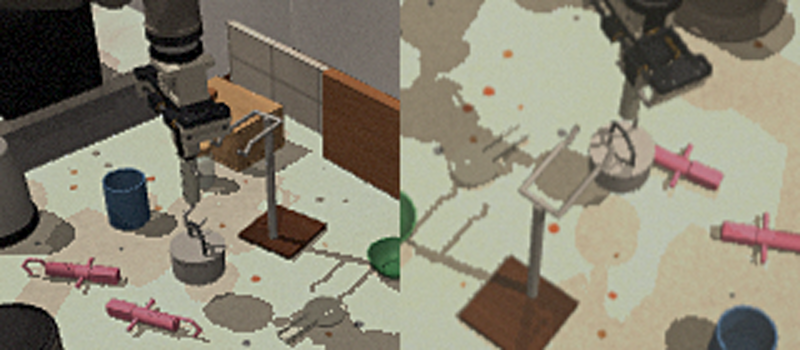

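Request:
move_arm(
  deltas=[
    {"dp": [0,-0.0005,0.0004],"turn": [-0.3,0,0]},
    {"dp": [0,-0.0012,0.0008],"turn": [-1,0,0]},
    {"dp": [0,-0.002,0.0014],"turn": [-2.1,0,0]},
    {"dp": [0,-0.003,0.002],"turn": [-3.6,0,0]},
    {"dp": [0,-0.004,0.0027],"turn": [-5.3,0,0]},
    {"dp": [0,-0.0048,0.0033],"turn": [-7.1,0,0]},
    {"dp": [0,-0.0054,0.0037],"turn": [-9,0,0]},
    {"dp": [0,-0.0057,0.0039],"turn": [-11,0,0]},
    {"dp": [0,-0.0057,0.0039],"turn": [-13,0,0]},
    {"dp": [0,-0.0057,0.0039],"turn": [-15,0,0]},
  ],
)

```text
time: 25.9
tool_pos: [0.4061, 0.1728, 0.3037]
tool_rot: [0.916, 1.571, 2.532]
contact_force: [0.4, 0.2, -3.9]
opening: 0.0238
```

Request:
move_arm(
  deltas=[
    {"dp": [0,0,0],"turn": [-2,0,0]},
    {"dp": [0,0,0],"turn": [-4,0,0]},
    {"dp": [0,0,0],"turn": [-5.8,0,0]},
    {"dp": [0,0,0],"turn": [-7.4,0,0]},
    {"dp": [0,0,0],"turn": [-8.8,0,0]},
    {"dp": [0,0,0],"turn": [-9.7,0,0]},
    {"dp": [0,0,0],"turn": [-10.2,0,0]},
    {"dp": [0,0,0],"turn": [-10.3,0,0]},
    {"dp": [0,0,0],"turn": [-10.3,0,0]},
    {"dp": [0,0,0],"turn": [-10.3,0,0]},
  ],
)

```text
time: 26.9
tool_pos: [0.406, 0.1727, 0.3037]
tool_rot: [-0.51, 1.571, 1.282]
contact_force: [-0.4, -0.6, -3.7]
opening: 0.0238
```

```bash
python3 - <<'E'
from trk import *
add([0,-.0057,.0039],-25.3)
E
python3 -c "
from trk import *
print(p,az,go((.504,.1945,.304),102.7))
from cell import robot
o=robot.observe();R=toolR(o);print('az',np.degrees(np.arctan2(R[1,2],R[0,2])))"; python3 snap.py 22 scene wrist; python3 -c "
import cv2,numpy as np
b=cv2.imread('pics/scene22.png')[170:290,250:400]
cv2.imwrite('pics/m22.png',cv2.resize(b,None,fx=5,fy=5,interpolation=cv2.INTER_CUBIC))"
```

```text
[0.40642708 0.17252762 0.304     ] 102.70468184105488 (array([   0., -100.,   -0.]), np.float64(0.0))
az 102.69421099461157
t 26.9 tcp [0.406  0.1727 0.3037] F [-0.4039 -0.609  -3.7446] q [ 0.2282  0.1312  1.5902  0.0001  1.4201 -1.5642] open 0.023847063987367127
```

View pics/m22.png

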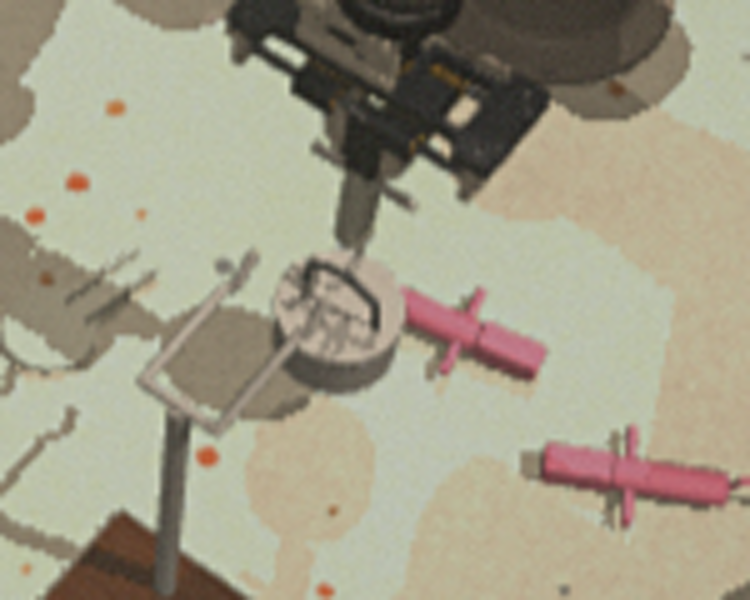

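View pics/wrist22.png

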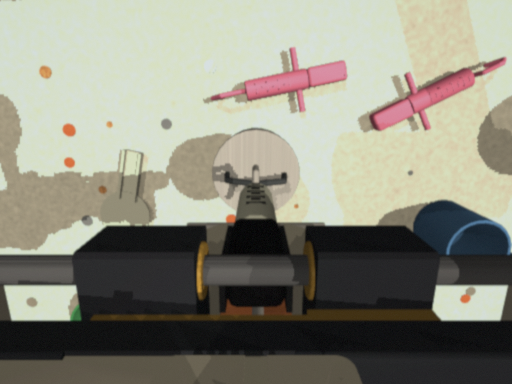

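Request:
move_arm(
  deltas=[
    {"dp": [0,-0.001,0],"turn": [0,0,0]},
    {"dp": [0,-0.003,0],"turn": [0,0,0]},
    {"dp": [0,-0.006,0],"turn": [0,0,0]},
    {"dp": [0,-0.01,0],"turn": [0,0,0]},
    {"dp": [0,-0.015,0],"turn": [0,0,0]},
    {"dp": [0,-0.021,0],"turn": [0,0,0]},
    {"dp": [0,-0.028,0],"turn": [0,0,0]},
    {"dp": [0,-0.036,0],"turn": [0,0,0]},
    {"dp": [0,-0.044,0],"turn": [0,0,0]},
    {"dp": [0,-0.052,0],"turn": [0,0,0]},
  ],
)

```text
time: 28.0
tool_pos: [0.4575, 0.1843, 0.3036]
tool_rot: [0.494, 1.571, 2.287]
contact_force: [1.2, 0.1, -3.6]
opening: 0.0236
```

Request:
move_arm(
  deltas=[
    {"dp": [0,-0.008,0],"turn": [0,0,0]},
    {"dp": [0,-0.016,0],"turn": [0,0,0]},
    {"dp": [0,-0.023,0],"turn": [0,0,0]},
    {"dp": [0,-0.029,0],"turn": [0,0,0]},
    {"dp": [0,-0.034,0],"turn": [0,0,0]},
    {"dp": [0,-0.0385,0],"turn": [0,0,0]},
    {"dp": [0,-0.042,0],"turn": [0,0,0]},
    {"dp": [0,-0.045,0],"turn": [0,0,0]},
    {"dp": [0,-0.047,0],"turn": [0,0,0]},
    {"dp": [0,-0.048,0],"turn": [0,0,0]},
  ],
)

```text
time: 29.0
tool_pos: [0.5037, 0.1948, 0.3037]
tool_rot: [-0.876, 1.571, 0.916]
contact_force: [-0.4, -1.2, -5.2]
opening: 0.0236
```

Request:
move_arm(
  deltas=[
    {"dp": [0,0,0],"turn": [0,0,0]},
    {"dp": [0,0,0],"turn": [0,0,0]},
    {"dp": [0,0,0],"turn": [0,0,0]},
  ],
)

```text
time: 29.3
tool_pos: [0.5034, 0.1947, 0.3038]
tool_rot: [-0.585, 1.571, 1.208]
contact_force: [0.5, 0.4, -4.1]
opening: 0.0242
```

```bash
python3 - <<'E'
from trk import *
add([0,-.1,0])
E
cat > cr.sh <<'E'
python3 snap.py $1 side scene wrist; python3 -c "
import cv2,numpy as np
b=cv2.imread('pics/side$1.png')[100:200,180:280];a=cv2.imread('pics/scene$1.png')[195:295,250:350]
cv2.imwrite('pics/m$1.png',cv2.resize(np.hstack([b,a]),None,fx=4,fy=4,interpolation=cv2.INTER_CUBIC))"
E
bash cr.sh 23
```

```text
t 29.3 tcp [0.5034 0.1947 0.3038] F [ 0.4867  0.3767 -4.1269] q [ 0.227   0.3228  1.3397  0.0001  1.479  -1.5656] open 0.02422854054385647
```

View pics/m23.png

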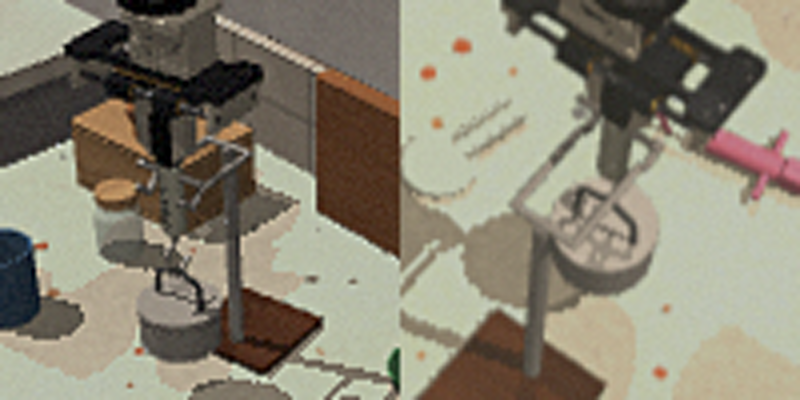

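View pics/wrist23.png

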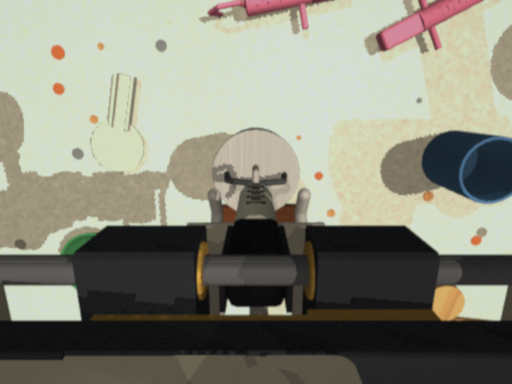

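Request:
move_arm(
  deltas=[
    {"dp": [0.001,0,0],"turn": [0,0,0]},
    {"dp": [0.003,0,0],"turn": [0,0,0]},
    {"dp": [0.006,0,0],"turn": [0,0,0]},
    {"dp": [0.009,0,0],"turn": [0,0,0]},
    {"dp": [0.012,0,0],"turn": [0,0,0]},
    {"dp": [0.0145,0,0],"turn": [0,0,0]},
    {"dp": [0.0165,0,0],"turn": [0,0,0]},
    {"dp": [0.0175,0,0],"turn": [0,0,0]},
    {"dp": [0.018,0,0],"turn": [0,0,0]},
    {"dp": [0.018,0,0],"turn": [0,0,0]},
  ],
)

```text
time: 30.45
tool_pos: [0.5036, 0.1947, 0.2858]
tool_rot: [-1.284, 1.571, 0.509]
contact_force: [-0.3, 0.4, -4.9]
opening: 0.0236
```

Request:
move_arm(
  deltas=[
    {"dp": [0.0005,0,0],"turn": [0,0,0]},
    {"dp": [0.001,0,0],"turn": [0,0,0]},
    {"dp": [0.0015,0,0],"turn": [0,0,0]},
    {"dp": [0.002,0,0],"turn": [0,0,0]},
    {"dp": [0.002,0,0],"turn": [0,0,0]},
    {"dp": [0.002,0,0],"turn": [0,0,0]},
  ],
)

```text
time: 31.05
tool_pos: [0.5036, 0.1947, 0.2837]
tool_rot: [-0.534, 1.571, 1.259]
contact_force: [-0.7, -0.4, -4.2]
opening: 0.024
```

```bash
python3 - <<'E'
from trk import *
add([.02,0,0])
E
bash cr.sh 24
```

```text
t 31.05 tcp [0.5036 0.1947 0.2837] F [-0.7094 -0.3653 -4.2123] q [ 0.227   0.3325  1.3798  0.      1.4292 -1.5655] open 0.023983139133504205
```

View pics/m24.png

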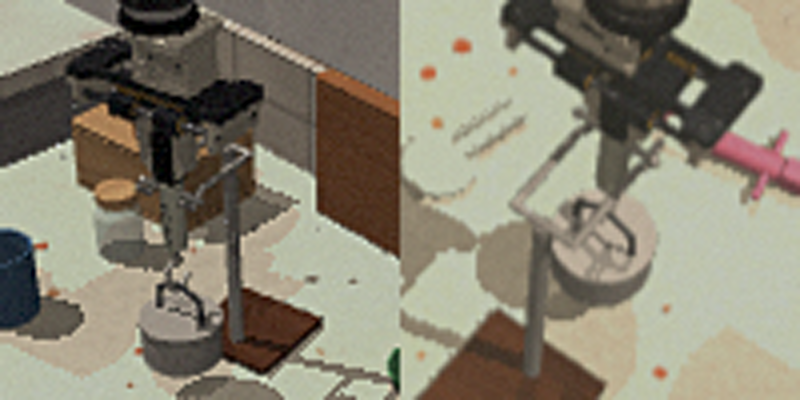

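View pics/wrist24.png

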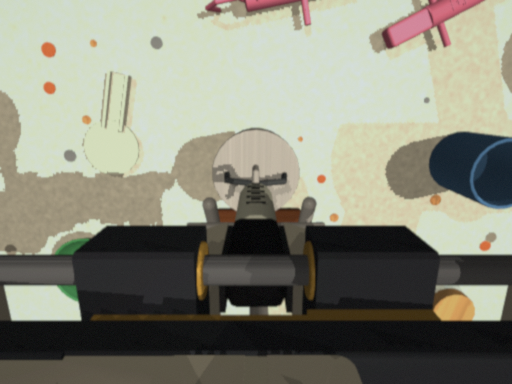

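Still carrying the full load (4.2 N), about 1 mm above rest. Continue by half-millimetres.

Request:
move_arm(
  deltas=[
    {"dp": [0.0005,0,0],"turn": [0,0,0]},
    {"dp": [0.0008,0,0],"turn": [0,0,0]},
    {"dp": [0.001,0,0],"turn": [0,0,0]},
    {"dp": [0.001,0,0],"turn": [0,0,0]},
    {"dp": [0.001,0,0],"turn": [0,0,0]},
  ],
)

```text
time: 31.7
tool_pos: [0.5036, 0.1948, 0.2828]
tool_rot: [-1.292, 1.571, 0.501]
contact_force: [-0.8, -0.5, -2.7]
opening: 0.024
```

Request:
move_arm(
  deltas=[
    {"dp": [0,0,0],"turn": [0,0,0]},
  ],
)

```text
time: 31.8
tool_pos: [0.5036, 0.1947, 0.2829]
tool_rot: [-1.328, 1.57, 0.464]
contact_force: [0.1, -0.4, -2.0]
opening: 0.0241
```

Request:
move_arm(
  deltas=[
    {"dp": [0,0,0],"turn": [0,0,0]},
  ],
)

```text
time: 31.9
tool_pos: [0.5036, 0.1947, 0.2828]
tool_rot: [-1.27, 1.571, 0.523]
contact_force: [-0.1, -0.4, -2.9]
opening: 0.0236
```

Request:
move_arm(
  deltas=[
    {"dp": [0.0002,0,0],"turn": [0,0,0]},
    {"dp": [0.0003,0,0],"turn": [0,0,0]},
    {"dp": [0.0003,0,0],"turn": [0,0,0]},
  ],
)

```text
time: 32.2
tool_pos: [0.5036, 0.1948, 0.2827]
tool_rot: [-1.391, 1.57, 0.401]
contact_force: [-0.4, -0.7, 0.6]
opening: 0.0237
```

Request:
move_arm(
  deltas=[
    {"dp": [0,0,0],"turn": [0,0,0]},
  ],
)

```text
time: 32.3
tool_pos: [0.5037, 0.1948, 0.2827]
tool_rot: [-1.445, 1.57, 0.347]
contact_force: [-0.7, -0.6, 0.5]
opening: 0.0238
```

Request:
move_arm(
  deltas=[
    {"dp": [0,0,0],"turn": [0,0,0]},
  ],
)

```text
time: 32.4
tool_pos: [0.5036, 0.1948, 0.2827]
tool_rot: [-1.376, 1.57, 0.417]
contact_force: [-1.5, -0.2, 0.4]
opening: 0.024
```

Request:
move_arm(
  deltas=[
    {"dp": [0,0,0],"turn": [0,0,0]},
    {"dp": [0,0,0],"turn": [0,0,0]},
    {"dp": [0,0,0],"turn": [0,0,0]},
    {"dp": [0,0,0],"turn": [0,0,0]},
    {"dp": [0,0,0],"turn": [0,0,0]},
  ],
  hand=0.03,
)

```text
time: 32.9
tool_pos: [0.5036, 0.1947, 0.2824]
tool_rot: [-1.119, 1.571, 0.674]
contact_force: [-0.1, -0.3, -0.1]
opening: 0.0299
```

```bash
python3 - <<'E'
from trk import *
add([.0013,0,0])
E
bash cr.sh 25
```

```text
t 32.9 tcp [0.5036 0.1947 0.2824] F [-0.1406 -0.279  -0.0935] q [ 0.227   0.3332  1.3824  0.0001  1.4259 -1.5656] open 0.029853279075663233
```

View pics/wrist25.png

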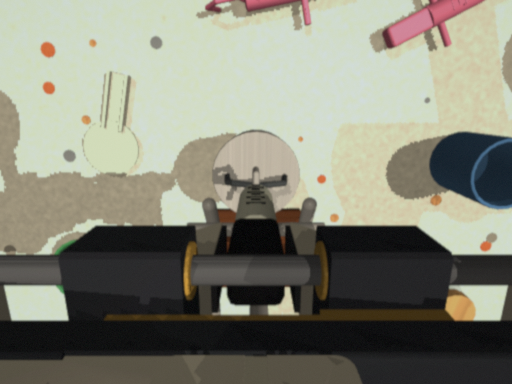

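Released and the scale hangs still. Open fully and retreat upward.

Request:
move_arm(
  deltas=[
    {"dp": [0,0,0],"turn": [0,0,0]},
    {"dp": [0,0,0],"turn": [0,0,0]},
    {"dp": [0,0,0],"turn": [0,0,0]},
    {"dp": [0,0,0],"turn": [0,0,0]},
    {"dp": [0,0,0],"turn": [0,0,0]},
    {"dp": [0,0,0],"turn": [0,0,0]},
    {"dp": [0,0,0],"turn": [0,0,0]},
    {"dp": [0,0,0],"turn": [0,0,0]},
  ],
  hand=0.088,
)

```text
time: 33.85
tool_pos: [0.5036, 0.1947, 0.2824]
tool_rot: [-0.084, 1.571, 1.709]
contact_force: [-0.3, -0.1, -0.7]
opening: 0.0867
```

Request:
move_arm(
  deltas=[
    {"dp": [-0.003,0,0],"turn": [0,0,0]},
    {"dp": [-0.01,0,0],"turn": [0,0,0]},
    {"dp": [-0.02,0,0],"turn": [0,0,0]},
    {"dp": [-0.035,0,0],"turn": [0,0,0]},
    {"dp": [-0.055,0,0],"turn": [0,0,0]},
    {"dp": [-0.075,0,0],"turn": [0,0,0]},
    {"dp": [-0.092,0,0],"turn": [0,0,0]},
    {"dp": [-0.105,0,0],"turn": [0,0,0]},
    {"dp": [-0.11,0,0],"turn": [0,0,0]},
    {"dp": [-0.11,0,0],"turn": [0,0,0]},
  ],
)

```text
time: 34.85
tool_pos: [0.5038, 0.1948, 0.3935]
tool_rot: [-1.542, 1.569, 0.25]
contact_force: [0.4, 0.5, 0.4]
opening: 0.088
```

```bash
bash cr.sh 26
python3 - <<'E'
from h import *
for n,b in (('scene',(280,225,325,280)),('side',(205,160,245,200)),('wrist',(210,120,300,190))):
    i=load(n+'26');m=np.zeros((384,512),bool);m[b[1]:b[3],b[0]:b[2]]=1
    P,u,v=pts(i,m);k=(P[:,2]>.06)&(P[:,2]<.13)&(np.hypot(P[:,0]-.504,P[:,1]-.195)<.043)
    print(n,k.sum(),'lid z',np.median(P[k,2]))
E
```

```text
t 34.85 tcp [0.5038 0.1948 0.3935] F [0.4298 0.524  0.4253] q [ 0.227   0.3042  1.1298  0.      1.7055 -1.5655] open 0.0880234139670139
scene 380 lid z 0.10519209422222509
side 247 lid z 0.10333750237393019
wrist 2238 lid z 0.10591964833393558
```

View pics/m26.png

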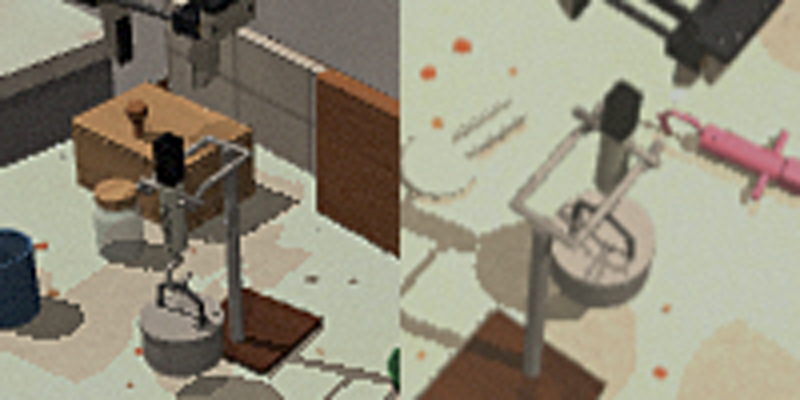

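View pics/wrist26.png

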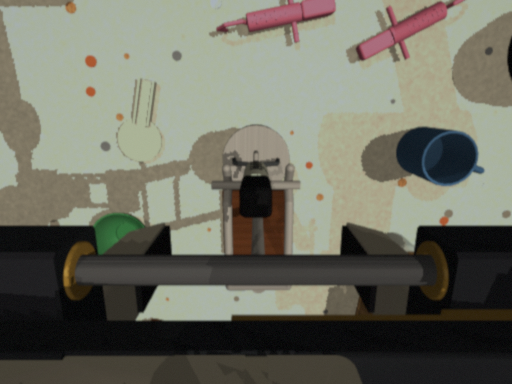

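View pics/scene26.png

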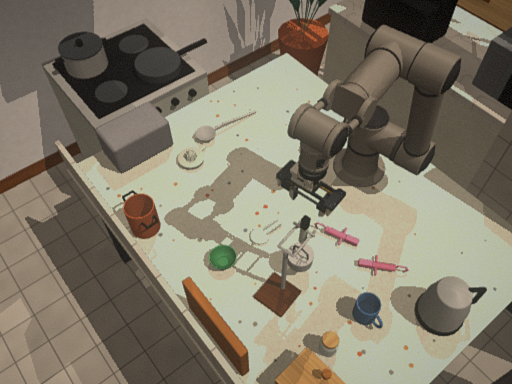

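```bash
python3 -c "
from cell import robot
print(robot.hand_in())"
```

```text
the job is handed in; nothing more can be done
None
```

The scale is back in the stand by its T-bar, with the tin hanging freely from its hook, and the job is handed in at 35 s of the 72 s allowed.

- **Pick up and lift:** I gripped the scale by its black grip, lifted it out of the stand and passed the hook under the tin's hoop. I then raised it at about 20 mm/s. The first stop left the tin about 12 mm clear, so I lowered it 2 mm. It then stayed about 10 mm clear for more than a second, measured from the lid height in two cameras. The stretch at lift-off was roughly 13 mm, far from the 68 mm stop.
- **Hang back:** I returned to the pose where I had gripped it and set it down in steps of half a millimetre or less. The vertical wrist force fell from 4.2 N to about zero before I let go.
- **Last checks:**
  - The T-bar lies across both arms at the Vs.
  - The lid is 103–106 mm up by three cameras, so the tin's underside is about 52 mm above the counter.
  - The gripper is well clear above, and the wrist force is within its noise.
  - By eye in the final scene picture, the bystanders and pink look-alikes are where they were.

None of the checks failed. In the first pictures the scene and side cameras disagreed by about 6 mm on the grip's position. I measured it again from two wrist-camera positions before grasping. Two early move calls were rejected for a missing field and moved nothing.

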